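# Strip the cell washer's rotor stack for cleaning

### The arm

A 7-joint arm with a two-finger parallel gripper is mounted at the origin on a cart in front of the work surface, level with it; the furniture and walls round the work are solid. World frame = base frame: x ahead of the robot, y to its left, z up, the work surface at z = 0. Lengths are in m, angles in rad, forces in N, time in s.
With the tool pointing down it reaches from about 0.35 to 0.9 m from the base axis. Payload 8.1 kg.
Tool frame: the origin (TCP) lies between the finger pads; the fingertips stand ahead of it and the grasp point (between the pads) is the TCP (arm.nose_length is the z of the fingertips in the tool frame, in m); z points along the fingers, y is the line along which they close (so a half turn about z gives the same grasp; the last joint's range is limited). The gripper opens to 92 mm and grips with 3 to 60 N. Pads are 19 mm wide; open, the fingers measure 130 mm over their backs; the gripper's body (75 mm by 190 mm) begins 47 mm behind the grasp point.
Start: joints at [1.16, 0.434, 0.025, 1.573, -0.012, 1.134, -0.075], TCP at [0.189, -0.596, 0.246] pointing down, gripper open.
Joint ranges: [-2.62, 2.62], [-0.44, 2.09], [-1.27, 1.32], [0.08, 2.57], [-1.32, 4.46], [0.12, 2], [-2.74, 2.74]. Speed limits (rad/s): [2.22, 2.22, 3.01, 3.01, 3.14, 3.14, 3.14].

### API

Orientations are given as a rotation vector (axis times angle).
In Python, from cell import sensors, optics, arm gives the robot as it stands.
- The arm moves only by the tool arm_command, never from a script. Its argument "deltas" is one flat list of numbers, 7 for each row, row after row: the turn, a rotation vector about the world's x, y, z as a fraction of full scale, then the shift along the world's x, y, z as a fraction of full scale, then the finger opening in mm, from 0 to 91.8. In form: [wx, wy, wz, dx, dy, dz, fingers, wx, wy, wz, dx, dy, dz, fingers, ...]. A call has 1 to 20 rows; each row is the pose to reach, as a shift and turn from the pose commanded when the call began; what a row does not reach only later rows make up. Full scale, the value 1, is 1 m for a shift and 90 degrees for a turn. A row lasts 1/10 s, in which the tool goes at most 50 mm and 8.59 degrees, less where a joint would pass 70% of its speed; a pose out of reach is approached as far as the arm can. A call with a number of a shift or a turn outside -1 to 1 is refused whole. A call with a gripper value outside its range is refused whole. The fingers move at their own pace and stop on an object; "force" is the grip in N (left out, the last holds). Time passes only in rows, so rows that repeat a pose let the fingers close. It gives the time, the measured TCP pose, the force, the opening and the grip force at its end, in the units of the state.
- sensors.observe(): the state, without advancing time (a new reading comes with each control period).
- optics.get_image(name): name is "scene" or "side" or "wrist"; returns the picture (400x640x3 uint8, blue, green, red); there is no depth.
- optics.calibration(name): a dict with "camera_matrix" (3x3 intrinsics, pixels), "rvec" (rotation vector, rad) and "tvec" (3), from world to camera coordinates, as OpenCV has them. Camera axes: x right, y down, z forward; pixel columns grow to the right and rows downward; lengths in m; the calibration is good to about 2 mm. A picture is of the moment at which its call begins: read the wrist's pose just before it. calibration takes no time and is no camera call; for the wrist camera it gives the pose at the moment of the call.
- arm.sign_off(): hands the job in; it is judged then, once.
The state is a dict: "clock": time; "joints": joint angles; "dq": joint speeds; "joint_efforts": joint torques, N m; "position": TCP position; "ee_rot": TCP orientation; "force": force on the tool from outside, world axes, zero at the start; "ft_torque": the same for the moment, N m; "width": opening from 0.0 (shut) to 1.0 (fully open); "gripper_force": force on a finger pad.
Only numpy, scipy, OpenCV 4.12 (cv2) and the standard library are available. Lean on these libraries where they do the work, as an engineer would, in place of code of your own. Each camera call takes 0.05 s, during which the arm holds its last target. There are 200 camera calls.

### The job

The small cell washer is to be cleaned: its black lock knob is already unscrewed, so take the stack on its drive shaft apart, one part at a time from the top down. Put the knob in the white dish, hang the white distributor on the pin of the black drying stand, lay the yellow tube holder flat within the lip of the grey drain grid, and lay the metal rotor flat in the steel basin, all the same way up as they were, and do not shift or tip the wash bottle.

Things in the scene. Friction and masses are not known exactly. Their poses are not given: they have to be found in the camera images.
- knob_mid (a point): centre of the black fluted lock knob at the top of the stack, loose on the shaft (not screwed): upright cylinder 36 mm in diameter, 30 mm high; this point lies on its axis 15 mm above its underside; z up. A blind bore 22 mm wide and 21 mm deep is open below. 50 g
- distributor_mid (a point): centre of the white distributor, under the knob: a hood 62 mm in diameter, 30 mm high (jets stand out to 73 mm), open below (54 mm wide, ceiling 25 mm above the lower rim), with a round grip boss on top 34 mm in diameter, 24 mm high; 54 mm high in all. Point on its axis 27 mm above its lower rim; z up. Bore 22 mm wide through the boss. 60 g
- holder_mid (a point): centre of the yellow tube holder, under the distributor: a drum 100 mm in diameter, 42 mm high, twelve dark wells round its flat top, open below, with a round grip boss on top 36 mm in diameter, 24 mm high; 66 mm high in all. Point on its axis 33 mm above its lower rim; z up. Bore 22 mm wide. 120 g
- rotor_mid (a point): centre of the bare-metal rotor, at the bottom of the stack: a dish 124 mm in diameter, rim 18 mm high, with a round hub in its middle 44 mm in diameter whose top is 40 mm above the underside (grip it there). Point on its axis 20 mm above its underside; z up. Bore 22 mm wide. 350 g
- washer: white cell washer, fixed, 236 x 180 mm, deck 75 mm high, open lid leaning away at its back (+x), at least 110 mm from the shaft. Origin on the axis of its 15 mm shaft, at bench height. Shaft ends 161 mm up; the parts must be lifted straight until their undersides clear it. Undersides start at heights 46 (rotor, in a well 150 wide), 51 (holder), 93 (distributor), 147 mm (knob)
- dish: white round dish for the knob, fixed, 96 mm across, rim 13 mm high, inner floor 6 mm above the bench and 80 mm wide. Origin at its centre, at bench height
- stand: drying stand for the distributor, fixed: black round foot 90 mm across, steel collar 36 mm wide with its flat top 45 mm above the bench, and on it an upright pointed pin 10 mm thick, ending 70 mm above the bench. The pin enters the bore and the hood's ceiling rests on the collar; the hood's lower rim is then 20 mm above the bench. Origin on the pin's axis, at bench height
- grid: grey round drain grid for the tube holder, fixed, 128 mm across; its bars lie 10 mm above the bench inside a lip 16 mm high and 122 mm wide inside. Origin at its centre, at bench height
- basin: round steel basin for the rotor, fixed, 159 mm across, rim 31 mm high, flat inner floor 6 mm above the bench and 140 mm wide. Origin at its centre, at bench height
- wash_bottle: white squeeze wash bottle with a blue cap, 64 mm thick and 191 mm high, loose, standing at the back; leave it alone. Origin at its underside, 16 mm off its body's axis

How it is judged:
By the outcome, as a careful person would: the job done as asked, in the order asked, and still so for the second after the job is handed in, with the robot touching nothing.
It also fails if it takes over 106 s, if anything falls off the work surface, if the arm or the gripper's body presses on something with over 40 N, if the wrist force passes 120 N, or if a joint passes its speed limit or range.

## Working session

There is one attempt and no reset: what is moved stays moved. The work goes in short steps, Python scripts to look and compute and a tool call to move; the robot and the scene stay as the last step left them, time stands still between calls to the robot, and variables do not carry over. Pictures are saved under pics/ and viewed, at most 14 in all, crops included, and the job is handed in when it is done.

Besides the shell and the picture viewer there is one more tool, called after ">>>" as name(argument=value, ...), one argument or row to a line, values as JSON. arm_command: Moves the arm, as the interface text tells. Its arguments: {"type":"object","properties":{"deltas":{"type":"array","items":{"type":"number"}},"force":{"type":"number"}},"required":["deltas"]}

```bash
mkdir -p pics; ls
python3 - <<'E'
from cell import sensors, optics, arm
import cv2, numpy as np
s=sensors.observe()
for k in s: print(k,s[k])
print(arm.nose_length)
for n in ("scene","side","wrist"):
    c=optics.calibration(n); im=optics.get_image(n); cv2.imwrite(f"pics/{n}0.png",im)
    R=cv2.Rodrigues(np.array(c["rvec"],float))[0]; print(n,np.round(c["camera_matrix"],1).tolist(),"centre",(-R.T@np.ravel(c["tvec"])).round(3),"fwd",R[2].round(3))
E
```

```text
pics
clock 0.0
joints [ 1.16039322  0.43519904  0.02496159  1.5740778  -0.01158221  1.13397286
 -0.07510825]
dq [ 1.16363314e-03 -1.17455959e-04 -1.22145929e-03  4.79003283e-04
 -6.82602060e-06  1.67244698e-03  8.66260737e-04]
joint_efforts [ 5.41880872e-04 -6.67853165e+01  9.84983481e-01 -3.14457715e+01
 -6.07379386e-02  4.32807428e-02  1.48941836e-04]
position [ 0.18916343 -0.59520031  0.24496714]
ee_rot [-3.10302786e+00 -4.81272015e-01  5.93138332e-04]
force [0.38372896 0.61759405 0.88399515]
ft_torque [0.03204436 0.01139799 0.03674966]
gripper_force 0.0
width 1.00093586812367
0.019
scene [[422.0, 0.0, 316.5], [0.0, 422.0, 200.5], [0.0, 0.0, 1.0]] centre [0.058 0.738 1.063] fwd [ 0.37  -0.556 -0.744]
side [[458.5, 0.0, 317.3], [0.0, 458.5, 206.5], [0.0, 0.0, 1.0]] centre [-0.087  0.989  1.038] fwd [ 0.425 -0.667 -0.611]
wrist [[288.7, 0.0, 319.1], [0.0, 288.7, 199.0], [0.0, 0.0, 1.0]] centre [ 0.265 -0.572  0.382] fwd [-0.28  -0.088 -0.956]
```

View pics/scene0.png

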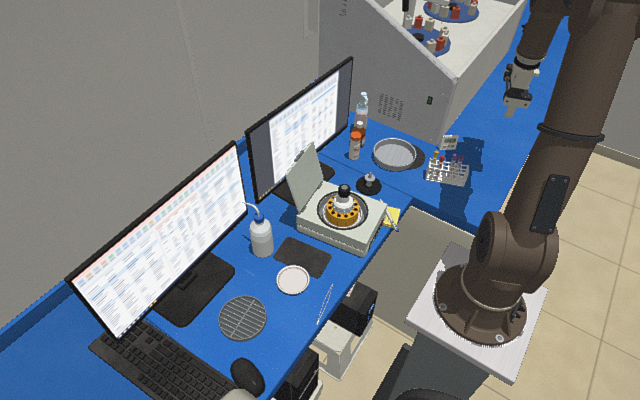

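View pics/side0.png

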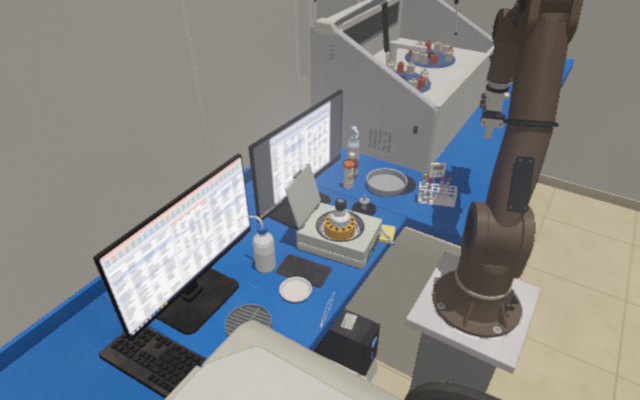

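The scene view shows the stack with the knob at about (344,190), the stand at (369,182), the basin at (397,153), the dish at (293,279), the grid at (242,318) and the bottle at (261,237). A tube rack stands near the basin at (447,172). In the side view the same things are at (341,205), (365,204), (387,181), (295,289), (248,318) and (264,250), with the grid partly hidden.

```bash
cat > h.py <<'E'
from cell import sensors, optics, arm
import cv2, numpy as np
from scipy.spatial.transform import Rotation as Rot
def cal(n):
    c=optics.calibration(n); return np.array(c["camera_matrix"],float),cv2.Rodrigues(np.array(c["rvec"],float))[0],np.ravel(c["tvec"]).astype(float)
def ray(c,p):
    K,R,t=c; u=cv2.undistortPoints(np.array([[p]],float),K,None)[0,0]
    d=R.T@np.array([u[0],u[1],1]); return -R.T@t,d/np.linalg.norm(d)
def plane(c,p,z):
    o,d=ray(c,p); return o+d*(z-o[2])/d[2]
def tri(cs,ps):
    A=np.zeros((3,3));b=np.zeros(3);L=[]
    for c,p in zip(cs,ps):
        o,d=ray(c,p);M=np.eye(3)-np.outer(d,d);A+=M;b+=M@o;L.append((o,M))
    x=np.linalg.solve(A,b); return x,[float(np.linalg.norm(M@(x-o))) for o,M in L]
def proj(c,P):
    K,R,t=c; return cv2.projectPoints(np.array(P,float).reshape(-1,1,3),cv2.Rodrigues(R)[0],t,K,None)[0][:,0]
def snap(name,fn):
    c=cal(name); im=optics.get_image(name); cv2.imwrite("pics/"+fn+".png",im); np.savez("pics/"+fn+".npz",K=c[0],R=c[1],t=c[2]); return c,im
def load(fn):
    z=np.load("pics/"+fn+".npz"); return (z["K"],z["R"],z["t"]),cv2.imread("pics/"+fn+".png")
E
python3 - <<'E'
from h import *
S,D=cal("scene"),cal("side")
for n,a,b,z in [("knob",(344,190),(340,205),.162),("stand pin tip",(369,176),(364,198),.07),("basin",(395,154),(386,181),.03),("dish",(293,279),(295,289),.012),("grid",(242,318),None,.012),("bottlebase",(262,253),(265,267),0),("rack",(447,172),(437,192),.03),("lid top",(305,147),(305,172),.2)]:
    print(n,plane(S,a,z).round(3), (plane(D,b,z).round(3),tri([S,D],[a,b])[0].round(3)) if b else "")
E
```

```text
knob [ 0.464 -0.015  0.162] (array([ 0.465, -0.011,  0.162]), array([ 0.469, -0.021,  0.154]))
stand pin tip [ 0.471 -0.195  0.07 ] (array([ 0.471, -0.196,  0.07 ]), array([ 0.47 , -0.193,  0.072]))
basin [ 0.467 -0.387  0.03 ] (array([ 0.473, -0.387,  0.03 ]), array([ 0.463, -0.369,  0.045]))
dish [0.466 0.241 0.012] (array([0.469, 0.243, 0.012]), array([0.467, 0.243, 0.013]))
grid [0.506 0.415 0.012] 
bottlebase [0.602 0.216 0.   ] (array([0.609, 0.208, 0.   ]), array([0.585, 0.234, 0.035]))
rack [ 0.273 -0.408  0.03 ] (array([ 0.28 , -0.421,  0.03 ]), array([ 0.264, -0.359,  0.074]))
lid top [ 0.643 -0.07   0.2  ] (array([ 0.63 , -0.063,  0.2  ]), array([ 0.66 , -0.1  ,  0.169]))
```

View pics/wrist0.png

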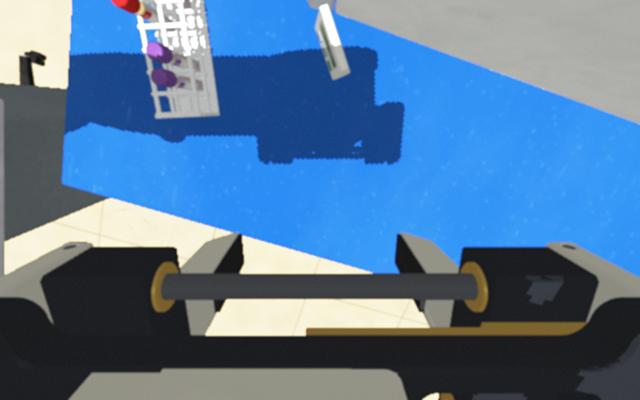

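The wrist view shows only the bench, a tube rack at (180,60) and the open fingers. The coarse positions are good enough to fly over with the wrist camera.

>>> arm_command(
  deltas=[0, 0, -0.196, 0.24, 0.265, 0.115, 91, 0, 0, -0.196, 0.24, 0.265, 0.115, 91, 0, 0, -0.196, 0.24, 0.265, 0.115, 91, 0, 0, -0.196, 0.24, 0.265, 0.115, 91, 0, 0, -0.196, 0.24, 0.265, 0.115, 91, 0, 0, -0.196, 0.24, 0.265, 0.115, 91, 0, 0, -0.196, 0.24, 0.265, 0.115, 91, 0, 0, -0.196, 0.24, 0.265, 0.115, 91, 0, 0, -0.196, 0.24, 0.265, 0.115, 91, 0, 0, -0.196, 0.24, 0.265, 0.115, 91, 0, 0, -0.196, 0.24, 0.265, 0.115, 91],
)

```text
clock: 1.25
position: [0.4281, -0.3318, 0.3602]
ee_rot: [3.142, -0.003, -0.002]
force: [0.5, -0.1, -0.0]
width: 0.99
gripper_force: 0.0
```

```bash
python3 -c "
from h import *
snap('wrist','w1'); s=sensors.observe(); print(s['position'],s['ee_rot'],s['joints'],s['clock'])"
```

```text
[ 0.42803966 -0.33185748  0.3601696 ] [-3.14155028e+00  4.19340430e-03  2.04317758e-03] [ 0.60690889  0.22806382 -0.05873355  1.58746646  0.01433876  1.32759662
 -1.02724163] 1.3
```

>>> arm_command(
  deltas=[0, 0, 0, 0, 0.29, 0.02, 91, 0, 0, 0, 0, 0.29, 0.02, 91, 0, 0, 0, 0, 0.29, 0.02, 91, 0, 0, 0, 0, 0.29, 0.02, 91, 0, 0, 0, 0, 0.29, 0.02, 91, 0, 0, 0, 0, 0.29, 0.02, 91, 0, 0, 0, 0, 0.29, 0.02, 91, 0, 0, 0, 0, 0.29, 0.02, 91],
)

```text
clock: 2.1
position: [0.4291, -0.0412, 0.3806]
ee_rot: [3.141, -0.0, -0.0]
force: [0.4, -0.5, 0.4]
width: 0.991
gripper_force: 0.0
```

```bash
python3 -c "
from h import *
snap('wrist','w2'); s=sensors.observe(); print(s['position'],s['ee_rot'],s['joints'],s['clock'])"
```

```text
[ 0.429133   -0.04222045  0.38048748] [ 3.14097292e+00 -3.36028852e-03 -7.60612075e-04] [ 0.2646612   0.04093167 -0.30058128  1.76082553  0.01305506  1.34219428
 -1.6115841 ] 2.15
```

>>> arm_command(
  deltas=[0, 0, 0, 0, 0.25, 0, 91, 0, 0, 0, 0, 0.25, 0, 91, 0, 0, 0, 0, 0.25, 0, 91, 0, 0, 0, 0, 0.25, 0, 91, 0, 0, 0, 0, 0.25, 0, 91, 0, 0, 0, 0, 0.25, 0, 91, 0, 0, 0, 0, 0.25, 0, 91],
)

```text
clock: 2.85
position: [0.4301, 0.2085, 0.38]
ee_rot: [3.141, -0.001, -0.002]
force: [1.1, -1.6, 0.1]
width: 0.993
gripper_force: 0.0
```

```bash
python3 -c "
from h import *
snap('wrist','w3'); s=sensors.observe(); print(s['position'],s['ee_rot'],s['joints'],s['clock'])"
```

```text
[0.43031108 0.20735143 0.38011161] [ 3.14037603e+00 -4.59411875e-03 -1.47939670e-03] [-0.08343026  0.15048776 -0.54807996  1.65615529  0.08042656  1.35887539
 -2.21725828] 2.9
```

```bash
python3 -c "
from h import *
a=[load(f'w{i}')[1] for i in (1,2,3)]
cv2.imwrite('pics/c12.png',np.vstack([a[0][:290],a[1][:290]]));cv2.imwrite('pics/c3.png',a[2][:290])"
```

```text
(no output)
```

View pics/c12.png

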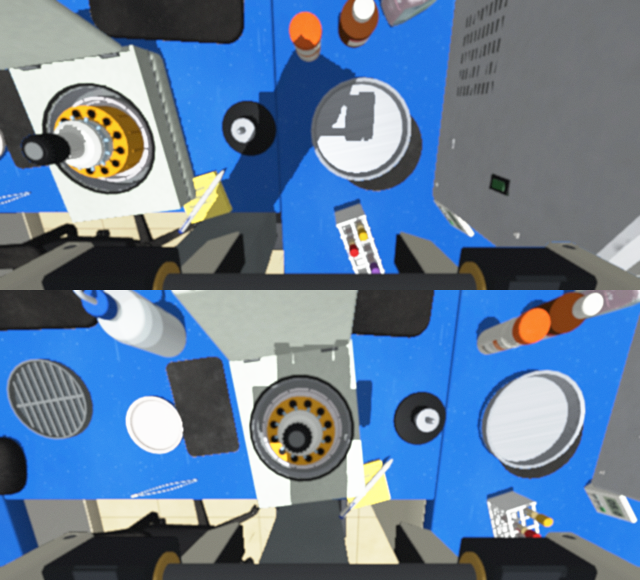

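View pics/c3.png

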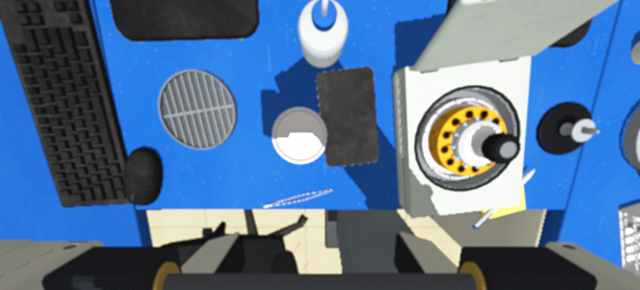

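w1 shows the basin at (361,129), the stand foot at (249,127), the knob at (33,150), and an orange bottle behind the basin at (305,35). w2 shows the knob at (299,147) in the well at (301,135), the stand at (427,130), the basin at (533,133), the dish at (155,134) and the grid at (50,108). w3 shows the grid at (197,110), the dish at (299,136), the bottle at (323,30) and the knob at (502,148).

```bash
cat >> h.py <<'E'
def blob(im,c,r,f,hull=True):
    """largest blob of mask f(h,s,v) within radius r of c -> ellipse centre, axes"""
    h,s,v=[x.astype(int) for x in cv2.split(cv2.cvtColor(im,cv2.COLOR_BGR2HSV))]
    m=f(h,s,v).astype(np.uint8)*255; k=np.zeros_like(m); cv2.circle(k,c,r,255,-1)
    m=cv2.morphologyEx(m&k,cv2.MORPH_OPEN,np.ones((2,2),np.uint8))
    cs=cv2.findContours(m,cv2.RETR_EXTERNAL,cv2.CHAIN_APPROX_NONE)[0]
    q=max(cs,key=cv2.contourArea); q=cv2.convexHull(q) if hull else q
    e=cv2.fitEllipse(q); return np.array(e[0]),np.round(e[1],1)
nonblue=lambda h,s,v:~((h>95)&(h<125)&(s>110))
dark=lambda h,s,v:(v<60)
light=lambda h,s,v:(s<60)&(v>110)
E
python3 - <<'E'
from h import *
W={i:load(f'w{i}') for i in (1,2,3)}
T={"grid":[(2,(50,108),50,nonblue),(3,(197,110),50,nonblue)],
"dish":[(2,(154,134),31,light),(3,(299,136),33,nonblue)],
"basin":[(1,(361,129),60,light),(2,(533,133),62,light)],
"foot":[(1,(249,127),34,dark),(2,(420,128),34,dark),(3,(565,128),34,dark)],
"collar":[(1,(241,129),20,light),(2,(427,130),20,light)],
"knob":[(2,(299,147),22,dark),(3,(502,148),22,dark)]}
for n,L in T.items():
    ps=[]
    for i,c,r,f in L:
        e=blob(W[i][1],c,r,f); ps.append(e[0]); print(n,i,e[0].round(1),e[1])
    x,r=tri([W[l[0]][0] for l in L],ps); print("  ->",x.round(4),np.round(r,4))
a=[W[2][1][100:160,390:460],W[3][1][100:160,545:615],W[1][1][100:160,210:280],W[2][1][115:175,265:335]]
cv2.imwrite('pics/z.png',cv2.resize(np.hstack(a),None,fx=2.8,fy=4,interpolation=cv2.INTER_CUBIC))
E
```

```text
grid 2 [ 50.  109.5] [71.3 92.4]
grid 3 [197.8 110. ] [74.3 83.8]
  -> [0.5095 0.4123 0.0073] [0. 0.]
dish 2 [155.3 135.4] [52.8 61.4]
dish 3 [302.4 136. ] [57.7 62. ]
  -> [0.4675 0.2361 0.0177] [0.0001 0.0001]
basin 1 [363.9 131.2] [ 93.9 104.1]
basin 2 [535.5 130.4] [ 89.  108.6]
  -> [ 0.4755 -0.4043  0.0225] [0.0008 0.0008]
foot 1 [250.2 129.1] [50.9 54.8]
foot 2 [420.4 128.6] [47.4 51.7]
foot 3 [564.5 128.8] [45.8 57.6]
  -> [ 0.4778 -0.2176  0.0036] [0.0005 0.0003 0.0002]
collar 1 [243.2 130.6] [23.4 24.8]
collar 2 [428.1 130.9] [22.9 25.1]
  -> [ 0.4772 -0.2163  0.0446] [0.0003 0.0003]
knob 2 [298.  148.5] [27.7 28.7]
knob 3 [502.2 148.5] [32.3 38.4]
  -> [ 0.4641 -0.0159  0.1621] [0.0003 0.0003]
```

View pics/z.png

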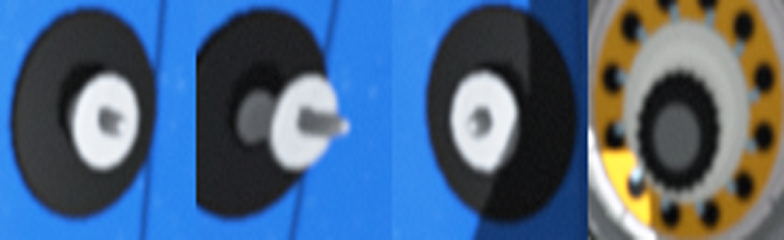

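The zoomed crops show the pin tip on the bright collar and the knob fitted cleanly. The triangulated heights agree with the text: collar 45 mm, knob middle 162 mm. I'm moving above the knob with a 20° tilt, which keeps the camera away from the lid and the bottle.

>>> arm_command(
  deltas=[0, -0.222, 0, 0.035, -0.225, -0.12, 60, 0, -0.222, 0, 0.035, -0.225, -0.12, 60, 0, -0.222, 0, 0.035, -0.225, -0.12, 60, 0, -0.222, 0, 0.035, -0.225, -0.12, 60, 0, -0.222, 0, 0.035, -0.225, -0.12, 60, 0, -0.222, 0, 0.035, -0.225, -0.12, 60, 0, -0.222, 0, 0.035, -0.225, -0.12, 60, 0, -0.222, 0, 0.035, -0.225, -0.12, 60],
)

```text
clock: 3.7
position: [0.4645, -0.0159, 0.2614]
ee_rot: [3.094, -0.003, 0.546]
force: [0.4, 1.0, -0.9]
width: 0.655
gripper_force: 0.0
```

```bash
python3 -c "
from h import *
c,im=snap('wrist','w4'); s=sensors.observe(); print(s['position'],s['ee_rot'],s['joints'],s['clock'],s['width'])
print(proj(c,[[.464,-.016,.177],[.464,-.016,.147]]).round())
p=s['position']; print('tcp',proj(c,[p]))"
```

```text
[ 0.46474979 -0.01513626  0.26162161] [-3.09354947e+00  8.14977390e-05 -5.46987481e-01] [ 0.19124071 -0.00739236 -0.29603288  2.16804154  0.05714178  0.63317645
 -1.71614968] 3.75 0.6546949460983569
[[319. 247.]
 [319. 243.]]
tcp [[317.06946147 263.99362914]]
```

View pics/w4.png

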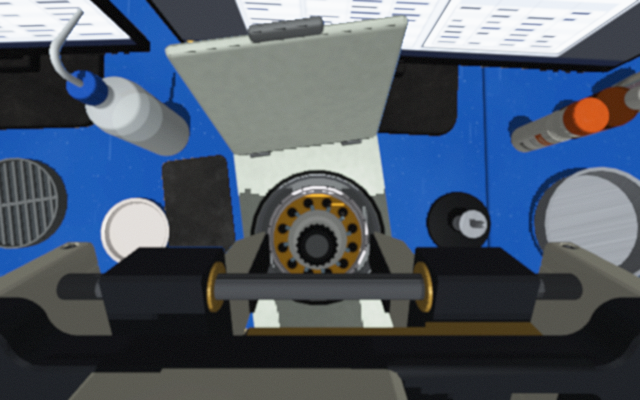

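The projected knob top (319,247) lands on the dark knob, and it is centred between the fingers. Descending to grip.

>>> arm_command(
  deltas=[0, 0, 0, 0, -0.001, -0.045, 60, 0, 0, 0, 0, -0.001, -0.07, 60, 0, 0, 0, 0, -0.001, -0.089, 60, 0, 0, 0, 0, -0.001, -0.089, 60, 0, 0, 0, 0, -0.001, -0.089, 20, 0, 0, 0, 0, -0.001, -0.089, 20, 0, 0, 0, 0, -0.001, -0.089, 20, 0, 0, 0, 0, -0.001, -0.089, 20, 0, 0, 0, 0, -0.001, -0.089, 20],
  force=15,
)

```text
clock: 4.65
position: [0.4649, -0.0166, 0.1725]
ee_rot: [-3.094, 0.0, -0.547]
force: [0.3, 0.1, 2.6]
width: 0.386
gripper_force: 15.0
```

>>> arm_command(
  deltas=[0, 0, 0, 0, 0, 0.03, 20, 0, 0, 0, 0, 0, 0.06, 20, 0, 0, 0, 0, 0.05, 0.06, 20, 0, 0, 0, 0, 0.1, 0.06, 20, 0, 0, 0, 0, 0.15, 0.06, 20, 0, 0, 0, 0, 0.2, 0.06, 20, 0, 0, 0, 0, 0.24, 0.05, 20, 0, 0, 0, 0, 0.253, 0.01, 20, 0, 0, 0, 0, 0.253, -0.04, 20, 0, 0, 0, 0, 0.253, -0.09, 20, 0, 0, 0, 0, 0.253, -0.12, 20, 0, 0, 0, 0, 0.253, -0.12, 20, 0, 0, 0, 0, 0.253, -0.12, 20],
)

```text
clock: 5.95
position: [0.4616, 0.2354, 0.0472]
ee_rot: [3.087, 0.007, 0.537]
force: [-0.2, 0.4, 0.4]
width: 0.387
gripper_force: 15.0
```

```bash
python3 -c "
from h import *
c,im=snap('wrist','w5'); s=sensors.observe(); print(s['position'],s['ee_rot'],s['joints'],s['width'],s['force'])
print(proj(c,[[.4675,.236,.013]]),blob(im,(320,255),60,light))
cc,i2=snap('scene','s5'); cv2.imwrite('pics/k5.png',np.hstack([im[170:330,200:440],cv2.resize(i2[200:300,220:370],(240,160))]))"
```

```text
[0.46188992 0.23559267 0.04836384] [3.0885538  0.00593988 0.53672297] [-1.01222811  0.47832132  0.3632264   2.30365716  0.4565299   0.14034253
 -2.71989126] 0.38347192966592425 [-0.28244832 -0.59986569 -0.36878268]
[[317.30316393 245.81763599]] (array([320.64489746, 254.90022278]), array([117.3, 119.4]))
```

View pics/k5.png

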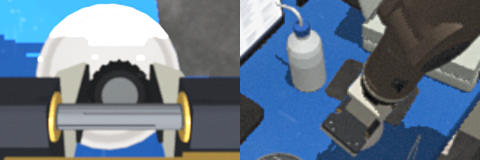

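The wrist crop shows the knob held inside the dish. The arm stopped short because joints 6 and 7 are near their limits. I'll fit the arm's kinematics from the logged poses to plan the yaw and tilt.

```bash
cat > kin.py <<'E'
from h import *
from scipy.optimize import least_squares
LO=np.array([-2.62,-.44,-1.27,.08,-1.32,.12,-2.74]);HI=np.array([2.62,2.09,1.32,2.57,4.46,2,2.74])
D=[([1.16039322,.43519904,.02496159,1.5740778,-.01158221,1.13397286,-.07510825],[.18916343,-.59520031,.24496714],[-3.10302786,-.481272015,.000593]),
([.60690889,.22806382,-.05873355,1.58746646,.01433876,1.32759662,-1.02724163],[.42803966,-.33185748,.3601696],[-3.14155,.0041934,.00204317]),
([.2646612,.04093167,-.30058128,1.76082553,.01305506,1.34219428,-1.6115841],[.429133,-.04222045,.38048748],[3.14097292,-.00336,-.00076]),
([-.08343026,.15048776,-.54807996,1.65615529,.08042656,1.35887539,-2.21725828],[.43031108,.20735143,.38011161],[3.140376,-.004594,-.001479]),
([.19124071,-.00739236,-.29603288,2.16804154,.05714178,.63317645,-1.71614968],[.46474979,-.01513626,.26162161],[-3.0935495,.0000815,-.54698749]),
([-1.01222811,.47832132,.3632264,2.30365716,.4565299,.14034253,-2.71989126],[.46188992,.23559267,.04836384],[3.0885538,.00593988,.53672297])]
S=[-1,1,-1,1,-1,1,-1]
def fk(q,p):
    q=np.array(q); s=np.array(p[:3]+0); 
    R=Rot.from_euler('Z',p[9]-q[0]); x=np.array([0,0,p[0]])
    x=x+R.apply([p[4],0,0]); R=R*Rot.from_euler('YZ',[q[1],-q[2]]); x=x+R.apply([p[5],0,p[1]])
    R=R*Rot.from_euler('YZ',[q[3],-q[4]]); x=x+R.apply([p[6],0,p[2]])
    R=R*Rot.from_euler('YZ',[q[5],-q[6]+p[8]]); x=x+R.apply([p[7],0,p[3]])
    return x,R
def fit():
    def f(p):
        return np.concatenate([np.r_[(fk(q,p)[0]-x)*1, .3*(fk(q,p)[1].inv()*Rot.from_rotvec(r)).as_rotvec()] for q,x,r in D])
    b=None
    for y in (-1.57,0,1.57,3.1):
        s=least_squares(f,[.3,.4,.4,.25,0,0,0,0,y,0])
        if b is None or s.cost<b.cost: b=s
    return b.x,np.abs(b.fun.reshape(-1,6)).max(0)
def ik(x,R,p,n=12,seed=0,q0=None):
    g=np.random.default_rng(seed);best=None
    for i in range(n):
        q=g.uniform(LO,HI) if (q0 is None or i) else np.array(q0)
        s=least_squares(lambda q:np.r_[(fk(q,p)[0]-x),.3*(fk(q,p)[1].inv()*R).as_rotvec(),1e-3*(q-(LO+HI)/2)/(HI-LO)],np.clip(q,LO+.03,HI-.03),bounds=(LO+.02,HI-.02))
        e=np.linalg.norm(s.fun[:6])
        if best is None or e<best[0]: best=(e,s.x)
    return best
E
python3 - <<'E'
from kin import *
p,e=fit(); print(p.round(4),e.round(4)); np.save('p.npy',p)
# tool orientation: tilt th (top toward direction -heading), yaw
def tool(yaw,tilt): return Rot.from_euler('ZY',[yaw,-tilt],degrees=True)*Rot.from_rotvec([np.pi,0,0])
for y in (0,25,50,90,135,180):
  for th in (0,20):
    b=ik(np.array([.465,.236,.032]),tool(y,th),p,8); print('dish',y,th,round(b[0],4),b[1].round(2))
for y in (-30,0,30,60,90,-90):
  for th in (40,45,50):
    b=ik(np.array([.457,-.016,.083]),tool(y,th),p,8); print('rotor',y,th,round(b[0],4),b[1].round(2))
E
```

```text
[ 2.485e-01  6.064e-01  4.253e-01  3.800e-01  2.700e-03 -1.770e-02
  1.000e-04  4.500e-03  1.474e+00 -9.890e-02] [0.0078 0.0083 0.0022 0.0102 0.0007 0.0012]
dish 0 0 0.0 [-0.65  0.54  0.11  2.06 -0.11  0.54 -2.02]
dish 0 20 0.0 [-0.23  0.59 -0.71  2.33  1.51  0.59  2.5 ]
dish 25 0 0.0 [-0.57  0.54  0.    2.06 -0.    0.54 -1.7 ]
dish 25 20 0.0 [-0.31  0.5  -0.38  2.37  1.85  0.21  2.72]
dish 50 0 0.0 [-0.49  0.54 -0.1   2.06  0.1   0.54 -1.37]
dish 50 20 0.0 [ 0.13  0.63 -0.85  2.34  1.54  0.31 -2.72]
dish 90 0 0.0 [-0.37  0.56 -0.27  2.06  0.27  0.56 -0.84]
dish 90 20 0.0 [-0.24  0.55 -0.11  2.17 -0.72  0.44  0.33]
dish 135 0 0.0 [-0.26  0.58 -0.44  2.05  0.43  0.6  -0.21]
dish 135 20 0.0 [-0.11  0.66 -0.37  1.94 -0.13  0.74  0.47]
dish 180 0 0.0 [-0.17  0.61 -0.59  2.04  0.56  0.64  0.43]
dish 180 20 0.0 [-0.23  0.74 -0.4   1.77  0.13  0.99  0.91]
rotor -30 40 0.0276 [ 0.23  0.74 -1.25  2.55  1.58  1.32  1.96]
rotor -30 45 0.0409 [ 0.13  0.8  -1.25  2.55  1.56  1.48  1.86]
rotor -30 50 0.0525 [ 0.02  0.9  -1.25  2.55  1.53  1.65  1.74]
rotor 0 40 0.0582 [ 0.79  0.57 -1.25  2.55  1.9
[... 170 characters left out ...]
 -1.11  2.55  2.79  0.22  2.72]
rotor 30 45 0.0313 [ 1.19  0.77 -1.15  2.55  2.89  0.23  2.72]
rotor 30 50 0.0414 [ 1.26  0.88 -1.17  2.55  3.    0.24  2.72]
rotor 60 40 0.0 [ 0.38  0.53  0.17  2.35 -1.22  0.85  1.13]
rotor 60 45 0.0 [ 0.46  0.59  0.15  2.35 -1.26  0.91  1.23]
rotor 60 50 0.0 [ 0.55  0.64  0.11  2.36 -1.28  0.97  1.32]
rotor 90 40 0.0 [ 0.52  0.62 -0.15  2.07 -0.66  0.94  0.92]
rotor 90 45 0.0 [ 0.58  0.67 -0.18  2.05 -0.68  0.99  0.96]
rotor 90 50 0.0 [ 0.64  0.73 -0.21  2.03 -0.69  1.04  1.  ]
rotor -90 40 0.0 [-0.39  0.62 -0.27  2.1   0.87  1.08  1.82]
rotor -90 45 0.0 [-0.46  0.66 -0.22  2.09  0.88  1.13  1.78]
rotor -90 50 0.0 [-0.53  0.71 -0.17  2.07  0.89  1.18  1.74]
```

```bash
cat > fit2.py <<'E'
from kin import *
# richer fit: joint zero offsets and lateral offsets
def fk2(q,p):
    q=np.array(q)+np.r_[0,p[10:16],0][:7]
    R=Rot.from_euler('Z',p[9]-q[0]); x=np.array([p[17],p[18],p[0]])
    x=x+R.apply([p[4],0,0]); R=R*Rot.from_euler('YZ',[q[1],-q[2]]); x=x+R.apply([p[5],0,p[1]])
    R=R*Rot.from_euler('YZ',[q[3],-q[4]]); x=x+R.apply([p[6],0,p[2]])
    R=R*Rot.from_euler('YZ',[q[5],-q[6]+p[8]]); x=x+R.apply([p[7],p[16],p[3]])
    return x,R
E
python3 - <<'E'
from fit2 import *
p0=np.r_[np.load('p.npy'),np.zeros(9)]
def f(p): return np.concatenate([np.r_[(fk2(q,p)[0]-x), .3*(fk2(q,p)[1].inv()*Rot.from_rotvec(r)).as_rotvec()] for q,x,r in D]+[1e-3*p[4:8],3e-3*p[10:]])
s=least_squares(f,p0); print(s.x.round(3)); print((s.fun[:36].reshape(-1,6)*1000).round(1))
S=cal('scene'); w4,i4=load('w4'); w3,i3=load('w3')
for px in [(262,251),(261,256)]: print('scene',plane(S,px,0).round(3))
print('w4 base',[plane(w4,a,0).round(3) for a in [(170,140),(175,150)]])
cv2.imwrite('pics/b.png',np.hstack([cv2.resize(i4[50:170,60:210],(375,300)),cv2.resize(i3[0:100,270:370],(300,300)),]))
E
```

```text
[ 0.227  0.598  0.412  0.363 -0.011  0.009 -0.026  0.006  1.464 -0.063
 -0.021  0.042  0.054 -0.014 -0.038  0.    -0.014  0.006 -0.024]
[[ 0.3 -3.8 -0.4  1.9  1.2 -0.3]
 [ 0.7  2.7 -0.5 -0.  -2.   0. ]
 [-2.7  6.1 -0.7 -1.9 -1.5 -0.2]
 [ 2.6 -4.3 -1.7  0.3 -0.1  1. ]
 [ 3.4  0.6  5.1  9.3 -0.9 -0.1]
 [-4.4 -1.4 -1.9  7.4  0.4 -0.5]]
scene [0.607 0.211 0.   ]
scene [0.598 0.227 0.   ]
w4 base [array([0.6  , 0.202, 0.   ]), array([0.585, 0.194, 0.   ])]
```

View pics/b.png

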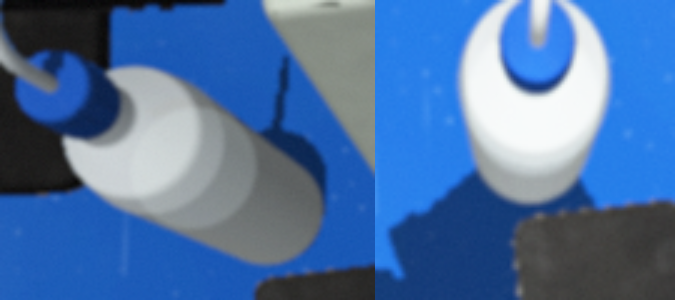

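The crops show the bottle's body base at about (169,135) in w4, so its axis is near (0.603, 0.207). Next I check which yaw reaches the dish on the current arm branch.

```bash
cat >> kin.py <<'E'
def tool(yaw,tilt): return Rot.from_euler('ZY',[yaw,-tilt],degrees=True)*Rot.from_rotvec([np.pi,0,0])
def track(q,poses,p,m=.04):
    """continuation through (x,yaw,tilt) way-points, finely interpolated; returns worst error, joints"""
    out=[]
    for a,b in zip(poses,poses[1:]):
        a,b=np.array(a,float),np.array(b,float); n=int(max(np.linalg.norm((b-a)[:3])/.03,np.abs((b-a)[3:]).max()/5,1)); w=0
        for k in range(1,n+1):
            c=a+(b-a)*k/n; R=tool(c[3],c[4]); qp=q
            s=least_squares(lambda q:np.r_[fk(q,p)[0]-c[:3],.3*(fk(q,p)[1].inv()*R).as_rotvec(),2e-3*(q-qp),5e-4*(q-(LO+HI)/2)/(HI-LO)],np.clip(q,LO+m,HI-m),bounds=(LO+m-1e-6,HI-m+1e-6))
            q=s.x; w=max(w,np.linalg.norm(s.fun[:6]))
        out.append((round(w,4),q.round(2)))
    return out
E
python3 - <<'E'
from kin import *
p=np.load('p.npy'); q=sensors.observe()['joints']; w3,_=load('w3'); print(plane(w3,(320,67.7),0).round(3))
for y in (30,45,55,65,75):
    print(y,track(q,[(.462,.236,.048,0,20),(.46,.236,.12,0,20),(.46,.236,.12,y,20),(.46,.236,.032,y,20)],p))
E
```

```text
[0.576 0.206 0.   ]
30 [(np.float64(0.0), array([-0.91,  0.32,  0.24,  2.25,  0.4 ,  0.31, -2.63])), (np.float64(0.0), array([-0.33,  0.29, -0.29,  2.29,  0.33,  0.23, -1.95])), (np.float64(0.0192), array([-0.3 ,  0.48, -0.35,  2.32,  1.1 ,  0.16, -2.7 ]))]
45 [(np.float64(0.0), array([-0.91,  0.32,  0.24,  2.25,  0.4 ,  0.31, -2.63])), (np.float64(0.0), array([-0.01,  0.34, -0.6 ,  2.28,  0.31,  0.26, -1.62])), (np.float64(0.0068), array([-0.06,  0.53, -0.57,  2.34,  1.42,  0.16, -2.7 ]))]
55 [(np.float64(0.0), array([-0.91,  0.32,  0.24,  2.25,  0.4 ,  0.31, -2.63])), (np.float64(0.0), array([ 0.15,  0.39, -0.76,  2.25,  0.31,  0.31, -1.43])), (np.float64(0.0004), array([ 0.04,  0.57, -0.67,  2.34,  1.37,  0.16, -2.44]))]
65 [(np.float64(0.0), array([-0.91,  0.32,  0.24,  2.25,  0.4 ,  0.31, -2.63])), (np.float64(0.0), array([ 0.26,  0.45, -0.89,  2.22,  0.33,  0.37, -1.26])), (np.float64(0.0002), array([ 0.1 ,  0.59, -0.69,  2.3 ,  0.88,  0.16, -1.75]))]
75 [(np.float64(0.0), array([-0.91,  0.32,  0.24,  2.25,  0.4 ,  0.31, -2.63])), (np.float64(0.0), array([ 0.34,  0.51, -0.99,  2.18,  0.36,  0.45, -1.1 ])), (np.float64(0.0), array([ 0.14,  0.61, -0.71,  2.26,  0.49,  0.21, -1.16]))]
```

>>> arm_command(
  deltas=[0, 0, 0, -0.005, 0, 0.04, 20, 0, 0, 0.1, -0.007, 0, 0.07, 20, 0, 0, 0.833, -0.007, 0, 0.07, 20, 0, 0, 0.833, -0.007, 0, 0.07, 20, 0, 0, 0.833, -0.007, 0, 0.07, 20, 0, 0, 0.833, -0.007, 0, 0.07, 20, 0, 0, 0.833, -0.007, 0, 0.07, 20, 0, 0, 0.833, -0.007, 0, 0.07, 20, 0, 0, 0.833, -0.007, 0, 0.07, 20, 0, 0, 0.833, -0.007, 0, 0.07, 20, 0, 0, 0.833, -0.007, 0, 0.07, 20, 0, 0, 0.833, -0.007, 0, 0.07, 20, 0, 0, 0.833, -0.007, 0, 0.07, 20],
)

```text
clock: 7.35
position: [0.4575, 0.2361, 0.1231]
ee_rot: [-2.307, -1.764, -0.408]
force: [-0.5, 0.4, -0.3]
width: 0.391
gripper_force: 15.0
```

```bash
cat > st.py <<'E'
from kin import *
s=sensors.observe(); R=Rot.from_rotvec(s['ee_rot']); z=R.apply([0,0,1]); x=R.apply([1,0,0])
q=tool(0,0); b=min(((np.linalg.norm((tool(y,t).inv()*R).as_rotvec()),y,t) for y in range(-180,181,3) for t in range(-60,61,3)))
print('pos',s['position'].round(4),'rotvec',s['ee_rot'].round(3),'q',s['joints'].round(2),'t',s['clock'],'yaw/tilt',b[1:],'tilt',round(float(np.degrees(np.arccos(-z[2]))),2),'w',round(s['width']*91.8,1),'F',s['force'].round(1),s['gripper_force'])
E
python3 st.py
```

```text
pos [0.4575 0.2361 0.1231] rotvec [-2.307 -1.764 -0.408] q [ 0.26  0.47 -0.84  2.12  0.22  0.46 -0.93] t 7.35 yaw/tilt (75, 21) tilt 19.96 w 35.9 F [-0.5  0.4 -0.3] 14.98472634188147
```

>>> arm_command(
  deltas=[0, 0, 0, 0, 0, -0.04, 20, 0, 0, 0, 0, 0, -0.07, 20, 0, 0, 0, 0, 0, -0.085, 20, 0, 0, 0, 0, 0, -0.09, 20, 0, 0, 0, 0, 0, -0.09, 20, 0, 0, 0, 0, 0, -0.09, 20],
)

```text
clock: 7.95
position: [0.4572, 0.2371, 0.0326]
ee_rot: [-2.303, -1.767, -0.407]
force: [0.4, 0.1, -1.1]
width: 0.386
gripper_force: 15.0
```

```bash
python3 st.py
```

```text
pos [0.4572 0.2371 0.0326] rotvec [-2.303 -1.767 -0.407] q [ 0.09  0.6  -0.64  2.19  0.34  0.23 -1.01] t 7.95 yaw/tilt (75, 21) tilt 19.98 w 35.4 F [ 0.4  0.1 -1.1] 14.999800978257554
```

>>> arm_command(
  deltas=[0, 0, 0, 0, 0, -0.0015, 20, 0, 0, 0, 0, 0, -0.0015, 20, 0, 0, 0, 0, 0, -0.0015, 44, 0, 0, 0, 0, 0, -0.0015, 44, 0, 0, 0, 0, 0, -0.0015, 44, 0, 0, 0, 0, 0, 0.03, 44, 0, 0, 0, 0, 0, 0.08, 50, 0, 0, -0.4, 0, -0.05, 0.18, 50, 0, 0, -0.4, 0, -0.05, 0.18, 50, 0, 0, -0.4, 0, -0.05, 0.18, 50, 0, 0, -0.4, 0, -0.05, 0.18, 50],
)

```text
clock: 9.05
position: [0.4591, 0.1842, 0.2142]
ee_rot: [-2.803, -1.019, -0.501]
force: [-0.8, 0.7, -0.2]
width: 0.543
gripper_force: 0.0
```

```bash
python3 st.py
python3 - <<'E'
from h import *
c,im=snap('scene','s6'); w,iw=snap('wrist','w6')
S=c; w4,_=load('w4')
for z in (0.05,.1,.15): print(z,'scene',[plane(S,a,z).round(3) for a in [(118,338),(246,205)]],'w4',plane(w4,(150,45),z).round(3))
P=proj(w,[[.457,.237,.036]])[0]; print(P)
cv2.imwrite('pics/k6.png',np.hstack([cv2.resize(im[200:350,180:330],(300,300)),cv2.resize(iw,(480,300))]))
E
```

```text
pos [0.4591 0.1842 0.2142] rotvec [-2.803 -1.019 -0.501] q [ 0.27  0.18 -0.77  2.15  0.1   0.52 -1.42] t 9.05 yaw/tilt (39, 21) tilt 20.21 w 49.8 F [-0.8  0.7 -0.2] 0.0
0.05 scene [array([0.707, 0.643, 0.05 ]), array([0.736, 0.127, 0.05 ])] w4 [0.713 0.205 0.05 ]
0.1 scene [array([0.675, 0.647, 0.1  ]), array([0.702, 0.157, 0.1  ])] w4 [0.683 0.175 0.1  ]
0.15 scene [array([0.643, 0.652, 0.15 ]), array([0.669, 0.187, 0.15 ])] w4 [0.653 0.145 0.15 ]
[285.23525588 209.92345489]
```

View pics/k6.png

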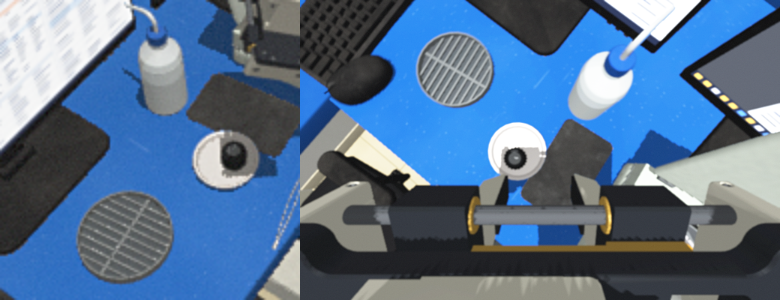

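Both views show the knob upright inside the white dish, at (232,155) in the left crop. Next is the distributor, gripped with the tool straight down.

```bash
cat > go.py <<'E'
import sys; from kin import *
x,y,z,yaw,tilt=map(float,sys.argv[1:6]); s=sensors.observe(); R=Rot.from_rotvec(s['ee_rot'])
r=(tool(yaw,tilt)*R.inv()).as_rotvec()/(np.pi/2); d=np.array([x,y,z])-s['position']
print('turn',r.round(3),'shift',d.round(4),'rows',int(np.ceil(max(np.linalg.norm(d)/.05,np.linalg.norm(r)*90/8.59)))+1)
E
python3 go.py .464 -.016 .24 0 0
```

```text
turn [-0.078  0.214 -0.445] shift [ 0.0073 -0.203   0.0273] rows 7
```

>>> arm_command(
  deltas=[-0.078, 0.214, -0.445, 0.006, -0.2, 0.028, 56, -0.078, 0.214, -0.445, 0.006, -0.2, 0.028, 56, -0.078, 0.214, -0.445, 0.006, -0.2, 0.028, 56, -0.078, 0.214, -0.445, 0.006, -0.2, 0.028, 56, -0.078, 0.214, -0.445, 0.006, -0.2, 0.028, 56, -0.078, 0.214, -0.445, 0.006, -0.2, 0.028, 56, -0.078, 0.214, -0.445, 0.006, -0.2, 0.028, 56, -0.078, 0.214, -0.445, 0.006, -0.2, 0.028, 56],
)

```text
clock: 9.95
position: [0.463, -0.0133, 0.239]
ee_rot: [-3.138, -0.012, 0.005]
force: [0.3, 0.0, -0.3]
width: 0.609
gripper_force: 0.0
```

```bash
python3 st.py; python3 go.py .464 -.016 .146 0 0
python3 - <<'E'
from h import *
w,iw=snap('wrist','w7'); P=proj(w,[[.464,-.016,.147],[.464,-.016,.161],[.464,-.016,.093]]); print(P.round(1))
cv2.imwrite('pics/k7.png',cv2.resize(iw[130:310,210:430],(660,540)))
E
```

```text
pos [ 0.463  -0.0133  0.239 ] rotvec [-3.138 -0.012  0.005] q [ 0.37  0.23 -0.53  1.92  0.13  1.03 -1.79] t 9.95 yaw/tilt (0, 0) tilt 0.27 w 55.9 F [ 0.3  0.  -0.3] 0.0
turn [-0.002 -0.002 -0.005] shift [ 0.001  -0.0027 -0.093 ] rows 3
[[322.3 207.7]
 [322.4 213.5]
 [321.9 190.4]]
```

View pics/k7.png

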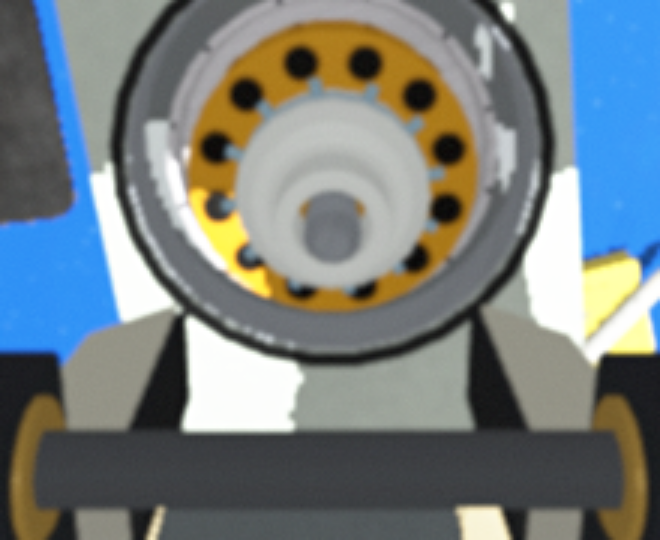

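The crop shows the distributor's boss centred at about (333,226) and the shaft tip at (332,233). That puts the stack axis at x≈0.466, y≈-0.015, so I grip the boss there.

>>> arm_command(
  deltas=[0, 0, 0, 0.003, -0.002, -0.04, 56, 0, 0, 0, 0.003, -0.002, -0.075, 56, 0, 0, 0, 0.003, -0.002, -0.093, 56, 0, 0, 0, 0.003, -0.002, -0.093, 56, 0, 0, 0, 0.003, -0.002, -0.093, 15, 0, 0, 0, 0.003, -0.002, -0.093, 15, 0, 0, 0, 0.003, -0.002, -0.093, 15, 0, 0, 0, 0.003, -0.002, -0.093, 15, 0, 0, 0, 0.003, -0.002, -0.093, 15],
  force=20,
)

```text
clock: 10.9
position: [0.4669, -0.0157, 0.1475]
ee_rot: [-3.14, -0.003, 0.0]
force: [1.1, 0.1, 3.7]
width: 0.362
gripper_force: 20.0
```

```bash
python3 st.py;  python3 go.py .477 -.2165 .235 0 0
```

```text
pos [ 0.4669 -0.0157  0.1475] rotvec [-3.14e+00 -3.00e-03  0.00e+00] q [ 0.32  0.35 -0.5   2.03  0.23  0.81 -1.88] t 10.9 yaw/tilt (0, 0) tilt 0.1 w 33.2 F [1.1 0.1 3.7] 19.993295686435886
turn [-0.001 -0.    -0.001] shift [ 0.0101 -0.2008  0.0875] rows 6
```

>>> arm_command(
  deltas=[0, 0, 0, 0, 0, 0.03, 15, 0, 0, 0, 0, 0, 0.06, 15, 0, 0, 0, 0, 0, 0.09, 15, 0, 0, 0, 0.002, -0.04, 0.09, 15, 0, 0, 0, 0.005, -0.09, 0.09, 15, 0, 0, 0, 0.008, -0.14, 0.09, 15, 0, 0, 0, 0.011, -0.18, 0.08, 15, 0, 0, 0, 0.011, -0.2, 0.05, 15, 0, 0, 0, 0.011, -0.2, 0.01, 15, 0, 0, 0, 0.011, -0.2, 0.0, 15, 0, 0, 0, 0.011, -0.2, 0.0, 15],
)

```text
clock: 12.0
position: [0.4763, -0.2147, 0.1457]
ee_rot: [-3.138, -0.004, 0.008]
force: [0.2, -0.3, 0.0]
width: 0.366
gripper_force: 20.0
```

```bash
python3 st.py
python3 - <<'E'
from h import *
c,im=snap('scene','s8'); d,i2=snap('side','d8'); w,iw=snap('wrist','w8'); 
p=sensors.observe()['position']
print(proj(c,[[.4775,-.2165,.07],[.4775,-.2165,0]]).round(),proj(d,[[.4775,-.2165,.07]]).round(),proj(w,[[.4775,-.2165,.07],[.4775,-.2165,.147]]).round())
cv2.imwrite('pics/k8.png',np.hstack([cv2.resize(im[120:220,320:420],(300,300)),cv2.resize(iw[100:280,210:430],(367,300))]))
E
```

```text
pos [ 0.4763 -0.2147  0.1457] rotvec [-3.138 -0.004  0.008] q [ 0.62  0.42 -0.4   1.91  0.21  0.86 -1.45] t 12.0 yaw/tilt (0, 0) tilt 0.36 w 33.6 F [ 0.2 -0.3  0. ] 19.99075250525493
[[371. 172.]
 [368. 186.]] [[365. 195.]] [[321. 216.]
 [321. 266.]]
```

View pics/k8.png

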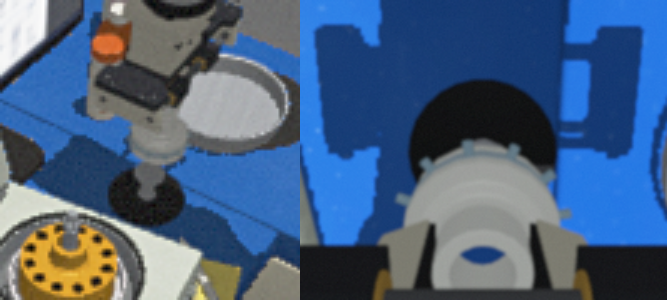

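The scene crop shows the distributor upright above the stand, with the foot at (145,200) where it was projected. Lowering it onto the pin.

>>> arm_command(
  deltas=[0, 0, 0, 0.001, -0.0015, 0, 15, 0, 0, 0, 0.001, -0.0015, -0.02, 15, 0, 0, 0, 0.001, -0.0015, -0.035, 15, 0, 0, 0, 0.001, -0.0015, -0.05, 15, 0, 0, 0, 0.001, -0.0015, -0.06, 15, 0, 0, 0, 0.001, -0.0015, -0.067, 15, 0, 0, 0, 0.001, -0.0015, -0.07, 15, 0, 0, 0, 0.001, -0.0015, -0.07, 15, 0, 0, 0, 0.001, -0.0015, -0.07, 15],
)

```text
clock: 13.05
position: [0.4787, -0.2172, 0.0772]
ee_rot: [-3.14, -0.003, 0.002]
force: [-0.2, -1.0, -0.2]
width: 0.365
gripper_force: 20.0
```

```bash
python3 st.py
```

```text
pos [ 0.4787 -0.2172  0.0772] rotvec [-3.14e+00 -3.00e-03  2.00e-03] q [ 0.59  0.51 -0.36  1.97  0.27  0.71 -1.5 ] t 13.05 yaw/tilt (0, 0) tilt 0.11 w 33.5 F [-0.2 -1.  -0.2] 19.990707836695947
```

>>> arm_command(
  deltas=[0, 0, 0, -0.001, 0, -0.002, 15, 0, 0, 0, -0.001, 0, -0.003, 15, 0, 0, 0, -0.001, 0, -0.003, 15, 0, 0, 0, -0.001, 0, -0.003, 56, 0, 0, 0, -0.001, 0, -0.003, 56, 0, 0, 0, -0.001, 0, -0.003, 56, 0, 0, 0, -0.001, 0, 0.03, 56, 0, 0, 0, -0.001, 0, 0.08, 56, 0, 0, 0, -0.004, 0.03, 0.12, 56, 0, 0, 0, -0.012, 0.08, 0.13, 56, 0, 0, 0, -0.012, 0.13, 0.13, 56, 0, 0, 0, -0.012, 0.17, 0.13, 56, 0, 0, 0, -0.012, 0.2, 0.13, 56, 0, 0, 0, -0.012, 0.2, 0.13, 56, 0, 0, 0, -0.012, 0.2, 0.13, 56],
)

```text
clock: 14.55
position: [0.4662, -0.0168, 0.2067]
ee_rot: [-3.14, -0.005, 0.003]
force: [0.6, 0.1, -0.9]
width: 0.607
gripper_force: 0.0
```

```bash
python3 st.py; python3 go.py .4665 -.016 .1175 0 0
python3 - <<'E'
from h import *
c,im=snap('scene','s9'); w,iw=snap('wrist','w9')
print(blob(im,(368,178),16,light),proj(c,[[.4775,-.2165,.074],[.4775,-.2165,.05]]).round(1))
yel=lambda h,s,v:(h>12)&(h<35)&(s>120)&(v>70)
print(blob(iw,(320,195),75,yel),proj(w,[[.4665,-.016,.093]]).round(1))
cv2.imwrite('pics/k9.png',np.hstack([cv2.resize(im[120:240,310:430],(300,300)),cv2.resize(iw[100:320,210:430],(300,300))]))
E
```

```text
pos [ 0.4662 -0.0168  0.2067] rotvec [-3.14e+00 -5.00e-03  3.00e-03] q [ 0.35  0.27 -0.52  1.96  0.16  0.95 -1.81] t 14.55 yaw/tilt (0, 0) tilt 0.15 w 55.8 F [ 0.6  0.1 -0.9] 0.0
turn [-0.001 -0.001 -0.002] shift [ 0.0003  0.0008 -0.0892] rows 3
(array([371.2288208 , 179.14779663]), array([18.2, 20.7])) [[370.7 170.7]
 [369.9 175.8]]
(array([316.11123657, 198.27322388]), array([106., 108.])) [[316.8 200.8]]
```

View pics/k9.png

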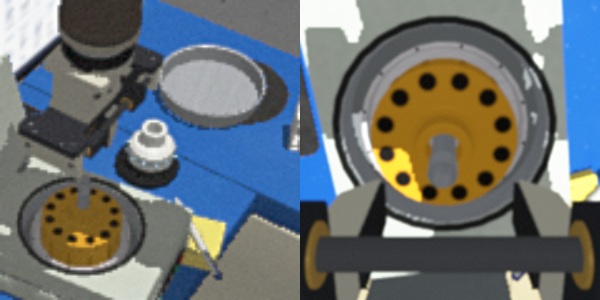

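The scene crop shows the distributor sitting upright on the stand at (155,150), and the wrist crop shows the holder centred as projected. Gripping the holder.

>>> arm_command(
  deltas=[0, 0, 0, 0, 0.001, -0.04, 56, 0, 0, 0, 0, 0.001, -0.075, 56, 0, 0, 0, 0, 0.001, -0.0885, 56, 0, 0, 0, 0, 0.001, -0.0885, 56, 0, 0, 0, 0, 0.001, -0.0885, 15, 0, 0, 0, 0, 0.001, -0.0885, 15, 0, 0, 0, 0, 0.001, -0.0885, 15, 0, 0, 0, 0, 0.001, -0.0885, 15, 0, 0, 0, 0, 0.001, -0.0885, 15],
  force=30,
)

```text
clock: 15.55
position: [0.467, -0.0162, 0.119]
ee_rot: [-3.14, -0.002, -0.0]
force: [1.2, -0.9, 3.7]
width: 0.388
gripper_force: 30.0
```

```bash
python3 st.py
```

```text
pos [ 0.467  -0.0162  0.119 ] rotvec [-3.14e+00 -2.00e-03 -0.00e+00] q [ 0.3   0.39 -0.48  2.07  0.26  0.74 -1.91] t 15.55 yaw/tilt (0, 0) tilt 0.1 w 35.6 F [ 1.2 -0.9  3.7] 30.000960174947977
```

>>> arm_command(
  deltas=[0, 0, 0, 0, 0, 0.03, 15, 0, 0, 0, 0, 0, 0.065, 15, 0, 0, 0, 0, 0, 0.1, 15, 0, 0, 0, 0, 0, 0.13, 15, 0, 0, 0, 0, 0, 0.135, 15, 0, 0, 0.05, -0.005, 0.04, 0.135, 15, 0, 0, 0.1, -0.01, 0.08, 0.135, 15, 0, 0, 0.15, -0.01, 0.12, 0.135, 15, 0, 0, 0.2, -0.01, 0.16, 0.135, 15, 0, 0, 0.25, -0.01, 0.2, 0.135, 15, 0, 0, 0.3, -0.01, 0.24, 0.135, 15, 0, 0, 0.3, 0, 0.28, 0.135, 15, 0, 0, 0.3, 0.01, 0.32, 0.135, 15, 0, 0, 0.3, 0.02, 0.36, 0.13, 15, 0, 0, 0.3, 0.035, 0.4, 0.11, 15, 0, 0, 0.3, 0.0425, 0.4285, 0.08, 15, 0, 0, 0.3, 0.0425, 0.4285, 0.04, 15, 0, 0, 0.3, 0.0425, 0.4285, 0, 15, 0, 0, 0.3, 0.0425, 0.4285, -0.02, 15, 0, 0, 0.3, 0.0425, 0.4285, -0.02, 15],
)

```text
clock: 17.55
position: [0.5068, 0.4101, 0.0936]
ee_rot: [3.052, 0.736, -0.014]
force: [0.3, -0.3, -0.4]
width: 0.391
gripper_force: 30.0
```

```bash
python3 st.py
python3 - <<'E'
from h import *
c,im=snap('scene','s10'); w,iw=snap('wrist','w10')
yel=lambda h,s,v:(h>12)&(h<35)&(s>120)&(v>70)
p=sensors.observe()['position']
try: print(blob(im,(250,300),60,yel),proj(c,[[p[0],p[1],p[2]-.025-.02]]).round(1))
except Exception as e: print(e)
print('grid rim proj',proj(c,[[.5095,.4123,.016]]).round(1))
E
```

```text
pos [0.5068 0.4101 0.0936] rotvec [ 3.052  0.736 -0.014] q [-0.38  0.71 -0.61  1.61  0.47  0.98 -2.24] t 17.55 yaw/tilt (27, 0) tilt 0.53 w 35.9 F [ 0.3 -0.3 -0.4] 29.99883354641497
(array([246.47674561, 313.68823242]), array([33.1, 42. ])) [[240.2 309.3]]
grid rim proj [[241.6 315.7]]
```

>>> arm_command(
  deltas=[0, 0, 0, 0, 0, -0.006, 15, 0, 0, 0, 0, 0, -0.012, 15, 0, 0, 0, 0, 0, -0.018, 15, 0, 0, 0, 0, 0, -0.018, 15, 0, 0, 0, 0, 0, -0.018, 15],
)

```text
clock: 18.15
position: [0.5089, 0.4123, 0.0803]
ee_rot: [-3.053, -0.735, 0.003]
force: [-1.0, -0.5, -1.2]
width: 0.389
gripper_force: 30.0
```

```bash
python3 st.py
```

```text
pos [0.5089 0.4123 0.0803] rotvec [-3.053e+00 -7.350e-01  3.000e-03] q [-0.38  0.73 -0.6   1.62  0.48  0.95 -2.25] t 18.15 yaw/tilt (27, 0) tilt 0.15 w 35.7 F [-1.  -0.5 -1.2] 29.99871276319027
```

>>> arm_command(
  deltas=[0, 0, 0, 0, 0, -0.0025, 15, 0, 0, 0, 0, 0, -0.003, 15, 0, 0, 0, 0, 0, -0.003, 15, 0, 0, 0, 0, 0, -0.003, 56, 0, 0, 0, 0, 0, -0.003, 56, 0, 0, 0, 0, 0, -0.003, 56, 0, 0, 0, 0, 0, 0.04, 56, 0, 0, 0, 0, 0, 0.09, 56, 0, 0, 0, -0.02, -0.05, 0.14, 56, 0, 0, 0, -0.04, -0.1, 0.19, 56, 0, 0, 0, -0.04, -0.1, 0.22, 56, 0, 0, 0, -0.04, -0.1, 0.22, 56],
)

```text
clock: 19.35
position: [0.4691, 0.3113, 0.3041]
ee_rot: [-3.053, -0.733, -0.004]
force: [-0.1, 0.6, 0.5]
width: 0.608
gripper_force: 0.0
```

```bash
python3 st.py
python3 - <<'E'
from kin import *
w,iw=snap('wrist','w11'); c,im=snap('scene','s11')
yel=lambda h,s,v:(h>12)&(h<35)&(s>120)&(v>70)
b=blob(iw,tuple(int(v) for v in proj(w,[[.51,.412,.05]])[0]),90,yel); print(b, plane(w,b[0],.04),'grid proj',proj(w,[[.5095,.4123,.035]]).round(1))
p=np.load('p.npy'); q=sensors.observe()['joints']; pos=sensors.observe()['position']
st=(*pos,27,0)
for name,path in {
 'heading -y cam up via +180':[st,(.47,.1,.35,90,0),(.47,0,.35,180,0),(.47,0,.3,225,25),(.466,0,.25,270,45),(.466,-.01,.083,270,45)],
 'heading +y cam up':[st,(.47,.0,.35,60,0),(.466,-.03,.25,90,45),(.466,-.023,.083,90,45),(.466,-.023,.22,90,45)],
 'heading -y cam down':[st,(.47,.1,.35,90,0),(.466,0,.25,90,-45),(.466,-.01,.083,90,-45),(.466,-.01,.22,90,-45),(.475,-.397,.22,90,-45),(.475,-.397,.04,90,-45)],
}.items():
    print(name); [print('  ',a) for a in track(q,path,p)]
E
```

```text
pos [0.4691 0.3113 0.3041] rotvec [-3.053 -0.733 -0.004] q [-0.15  0.38 -0.73  1.6   0.26  1.26 -2.03] t 19.35 yaw/tilt (27, 0) tilt 0.17 w 55.8 F [-0.1  0.6  0.5] 0.0
(array([265.30606079, 110.67059326]), array([77.7, 82.4])) [0.50717637 0.41120289 0.04      ] grid proj [[265.9 108.7]]
heading -y cam up via +180
   (np.float64(0.0), array([ 0.44,  0.21, -0.93,  1.71,  0.18,  1.3 , -0.52]))
   (np.float64(0.0), array([ 0.83,  0.29, -1.23,  1.72,  0.28,  1.33,  1.12]))
   (np.float64(0.0), array([ 0.38,  0.6 , -1.16,  1.62,  0.57,  1.74,  1.49]))
   (np.float64(0.0), array([ 0.07,  0.66, -1.14,  1.92,  0.91,  1.8 ,  1.73]))
   (np.float64(0.0), array([-0.02,  0.89, -0.97,  2.06,  1.07,  1.61,  1.48]))
heading +y cam up
   (np.float64(0.0), array([ 0.5 ,  0.16, -0.7 ,  1.74,  0.11,  1.29, -0.75]))
   (np.float64(0.0), array([ 0.97,  0.53, -0.75,  1.88, -0.41,  1.18,  0.46]))
   (np.float64(0.0), array([ 0.89,  0.78, -0.67,  2.02, -0.35,  0.84,  0.58]))
   (np.float64(0.0), array([ 0.94,  0.56, -0.73,  1.92, -0.41,  1.11,  0.49]))
heading -y cam down
   (np.float64(0.0), array([ 0.44,  0.21, -0.93,  1.71,  0.18,  1.3 , -0.52]))
   (np.float64(0.0), array([-0.15,  0.48, -0.69,  1.92,  0.82,  1.56, -1.19]))
   (np.float64(0.0), array([-0.22,  0.72, -0.58,  2.06,  0.98,  1.33, -1.48]))
   (np.float64(0.0), array([-0.17,  0.5 , -0.63,  1.96,  0.84,  1.49, -1.22]))
   (np.float64(0.0), array([ 0.45,  0.41, -0.39,  2.05,  1.23,  1.  , -0.76]))
   (np.float64(0.0), array([ 0.38,  0.72, -0.31,  2.17,  1.59,  0.95, -1.29]))
```

The holder sits centred in the grid: it measures (0.507, 0.411) against the grid's (0.5095, 0.4123). For the rotor, the shaft would stand in the palm with a straight-down tool. I therefore plan a ~47° tilted grip and check its path to the basin.

Run:
```python
from kin import *
p=np.load('p.npy'); s=sensors.observe(); q=s['joints']; st=(*s['position'],27,0)
w2,_=load('w2'); w1,_=load('w1'); w4,_=load('w4')
print('box', [plane(w1,a,0).round(3) for a in [(438,190),(455,110),(470,20)]],'rack top z.1',plane(w1,(350,205),.1).round(3),'orange z.1',plane(w1,(300,50),0).round(3),'hinge',[plane(w4,a,.08).round(3) for a in [(260,153),(362,146)]])
G=np.array([.4665,-.016,.077]); B=np.array([.4755,-.4043,.037])
def at(g,yaw,tilt,d=.012,dz=0):
    t=np.radians(tilt);y=np.radians(yaw); return (*(g+d*np.array([-np.sin(t)*np.cos(y),-np.sin(t)*np.sin(y),np.cos(t)])+[0,0,dz]),yaw,tilt)
for y in (60,70,80):
  for yb in (0,20,45,70):
    r=track(q,[st,(.46,.05,.33,50,0),at(G,y,47,dz=.15),at(G,y,47),at(G,y,47,dz=.15),at(B,yb,47,dz=.15),at(B,yb,47)],p,m=.06)
    print(y,yb,[float(a[0]) for a in r],r[2][1],r[-1][1])
```

```text
box [array([ 0.37 , -0.544,  0.   ]), array([ 0.507, -0.556,  0.   ]), array([ 0.637, -0.561,  0.   ])] rack top z.1 [ 0.376 -0.377  0.1  ] orange z.1 [ 0.597 -0.303  0.   ] hinge [array([0.563, 0.053, 0.08 ]), array([ 0.571, -0.067,  0.08 ])]
60 0 [0.0, 0.0, 0.0, 0.0, 0.0001, 0.0353] [ 1.01  0.68 -0.62  2.33 -1.04  0.52  0.96] [ 1.58  0.84 -0.81  2.17 -1.26  0.18  0.75]
60 20 [0.0, 0.0, 0.0, 0.0, 0.0, 0.0] [ 1.01  0.68 -0.62  2.33 -1.04  0.52  0.96] [ 1.32  0.78 -0.35  2.06 -1.16  0.63  0.91]
60 45 [0.0, 0.0, 0.0, 0.0, 0.0, 0.0] [ 1.01  0.68 -0.62  2.33 -1.04  0.52  0.96] [ 1.24  0.87 -0.31  1.75 -0.67  0.96  0.72]
60 70 [0.0, 0.0, 0.0, 0.0, 0.0, 0.0] [ 1.01  0.68 -0.62  2.33 -1.04  0.52  0.96] [ 1.14  0.98 -0.34  1.45 -0.37  1.29  0.73]
70 0 [0.0, 0.0, 0.0, 0.0, 0.0001, 0.0353] [ 0.98  0.72 -0.62  2.22 -0.74  0.63  0.78] [ 1.58  0.84 -0.81  2.17 -1.26  0.18  0.75]
70 20 [0.0, 0.0, 0.0, 0.0, 0.0, 0.0] [ 0.98  0.72 -0.62  2.22 -0.74  0.63  0.78] [ 1.36  0.79 -0.42  2.06 -1.12  0.59  0.88]
70 45 [0.0, 0.0, 0.0, 0.0, 0.0, 0.0] [ 0.98  0.72 -0.62  2.22 -0.74  0.63  0.78] [ 1.27  0.88 -0.37  1.75 -0.63  0.94  0.68]
70 70 [0.0, 0.0, 0.0, 0.0, 0.0, 0.0] [ 0.98  0.72 -0.62  2.22 -0.74  0.63  0.78] [ 1.16  0.99 -0.39  1.45 -0.34  1.28  0.7 ]
80 0 [0.0, 0.0, 0.0, 0.0, 0.0001, 0.0353] [ 0.94  0.75 -0.64  2.11 -0.54  0.75  0.68] [ 1.58  0.84 -0.81  2.17 -1.26  0.18  0.75]
80 20 [0.0, 0.0, 0.0, 0.0, 0.0, 0.0] [ 0.94  0.75 -0.64  2.11 -0.54  0.75  0.68] [ 1.4   0.81 -0.48  2.06 -1.08  0.55  0.84]
80 45 [0.0, 0.0, 0.0, 0.0, 0.0, 0.0] [ 0.94  0.75 -0.64  2.11 -0.54  0.75  0.68] [ 1.29  0.88 -0.41  1.75 -0.6   0.92  0.66]
80 70 [0.0, 0.0, 0.0, 0.0, 0.0, 0.0] [ 0.94  0.75 -0.64  2.11 -0.54  0.75  0.68] [ 1.18  0.99 -0.43  1.45 -0.31  1.27  0.67]
```

Run:
```python
from h import *
(w1,i1),(w2,i2)=load('w1'),load('w2')
red=lambda h,s,v:((h<8)|(h>172))&(s>130)&(v>90)
org=lambda h,s,v:(h>=5)&(h<16)&(s>150)&(v>150)
yl=lambda h,s,v:(h>20)&(h<33)&(s>100)&(v>110)
for n,f,a,b in [('orange',org,((305,30),40),((533,36),40)),('red',red,((353,250),25),((530,243),25)),('yel',yl,((362,236),25),((545,230),20))]:
    try:
        A,B=blob(i1,*a,f),blob(i2,*b,f); print(n,A[0].round(),A[1],B[0].round(),B[1],tri([w1,w2],[A[0],B[0]])[0].round(3))
    except Exception as e: print(n,str(e)[:60])
for n,c,im,c0,c1 in [('w1',w1,i1,325,395),('w2',w2,i2,480,560)]:
    h,s,v=[x.astype(int) for x in cv2.split(cv2.cvtColor(im,cv2.COLOR_BGR2HSV))]; m=nonblue(h,s,v)[190:270,c0:c1]
    for r in range(0,60,4):
        k=np.where(m[r])[0]
        if len(k): print(n,r+190,k.min()+c0,k.max()+c0,len(k))
S,s11=load('s11')
cv2.imwrite('pics/k12.png',np.hstack([cv2.resize(i1[0:280,280:480],(285,400)),cv2.resize(i2[0:280,470:640],(243,400)),cv2.resize(s11[90:210,340:480],(272,233))[:, :].repeat(1,0) if 0 else cv2.copyMakeBorder(cv2.resize(s11[90:210,340:480],(272,233)),0,167,0,0,0)]))
```

```text
orange [306.  31.] [30.8 36.3] [535.  36.] [29.8 38.2] [ 0.599 -0.317  0.105]
red [354. 251.] [ 8.  11.6] [532. 245.] [ 6.8 16.1] [ 0.299 -0.386  0.095]
yel [363. 235.] [ 8.7 14.5] [544. 231.] [ 8.1 18.6] [ 0.326 -0.399  0.096]
w1 190 373 379 7
w1 206 350 361 12
w1 210 338 362 25
w1 214 335 364 30
w1 218 336 366 31
w1 222 336 367 32
w1 226 336 369 34
w1 230 339 370 32
w1 234 340 371 32
w1 238 341 373 33
w1 242 343 374 32
w1 246 344 375 32
w2 202 507 514 8
w2 206 494 523 30
w2 210 487 531 45
w2 214 487 535 49
w2 218 488 535 47
w2 222 489 537 48
w2 226 490 547 57
w2 230 491 553 56
w2 234 491 552 54
w2 238 492 538 47
w2 242 493 559 57
w2 246 494 559 61
```

View pics/k12.png

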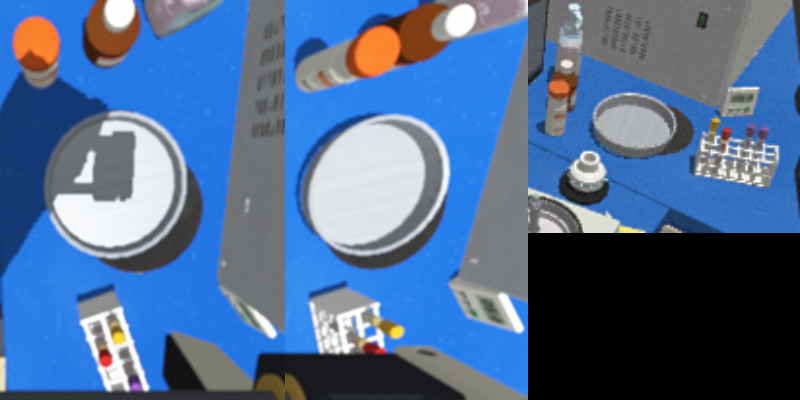

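The crops show the basin with the orange bottle behind it, the box to its right and the tube rack in front. The triangulated orange cap is at (0.599, -0.317) and 105 mm high. The rack tubes are about 96 mm high at x ≤ 0.33. I'm comparing placing headings for the basin.

Run:
```python
from kin import *
p=np.load('p.npy'); s=sensors.observe(); q=s['joints']; st=(*s['position'],27,0)
G=np.array([.4665,-.016,.077]); B=np.array([.478,-.401,.037])
def at(g,yaw,tilt,d=.012,dz=0):
    t=np.radians(tilt);y=np.radians(yaw); return (*(g+d*np.array([-np.sin(t)*np.cos(y),-np.sin(t)*np.sin(y),np.cos(t)])+[0,0,dz]),yaw,tilt)
for th in (45,47):
  for yb in (8,12,16):
    r=track(q,[st,(.46,.05,.33,50,0),at(G,65,th,dz=.15),at(G,65,th),at(G,65,th,dz=.15),at(B,yb,th,dz=.15),at(B,yb,th)],p,m=.06)
    print(th,yb,[float(a[0]) for a in r],r[-2][1],r[-1][1])
r=track(q,[st,(.47,.1,.33,90,0),(.47,.05,.33,180,0),at(G,230,25,dz=.2),at(G,280,47,dz=.15),at(G,280,47),at(G,280,47,dz=.15),at(B,280,47,dz=.15),at(B,280,47)],p,m=.05)
for a in r: print(a)
```

```text
45 8 [0.0, 0.0, 0.0, 0.0, 0.0, 0.0071] [ 1.29  0.44 -0.34  2.1  -1.13  0.66  0.51] [ 1.56  0.85 -0.8   2.17 -1.26  0.18  0.85]
45 12 [0.0, 0.0, 0.0, 0.0, 0.0, 0.0] [ 1.29  0.47 -0.33  2.06 -1.05  0.72  0.49] [ 1.49  0.82 -0.67  2.15 -1.26  0.3   0.9 ]
45 16 [0.0, 0.0, 0.0, 0.0, 0.0, 0.0] [ 1.29  0.49 -0.33  2.01 -0.98  0.77  0.49] [ 1.33  0.76 -0.41  2.1  -1.24  0.52  0.91]
47 8 [0.0, 0.0, 0.0, 0.0, 0.0, 0.0098] [ 1.31  0.46 -0.34  2.11 -1.19  0.68  0.58] [ 1.59  0.89 -0.83  2.17 -1.26  0.18  0.88]
47 12 [0.0, 0.0, 0.0, 0.0, 0.0, 0.0] [ 1.31  0.48 -0.34  2.07 -1.1   0.73  0.56] [ 1.55  0.87 -0.76  2.16 -1.26  0.26  0.93]
47 16 [0.0, 0.0, 0.0, 0.0, 0.0, 0.0] [ 1.31  0.5  -0.33  2.02 -1.03  0.78  0.55] [ 1.38  0.79 -0.45  2.11 -1.26  0.52  0.96]
(np.float64(0.0), array([ 0.44,  0.23, -0.94,  1.75,  0.2 ,  1.26, -0.54]))
(np.float64(0.0), array([ 0.7 ,  0.31, -1.22,  1.76,  0.3 ,  1.29,  0.99]))
(np.float64(0.0), array([ 0.4 ,  0.6 , -1.19,  1.66,  0.61,  1.72,  1.55]))
(np.float64(0.0), array([ 0.06,  0.65, -1.16,  2.04,  1.  ,  1.74,  1.76]))
(np.float64(0.0), array([-0.07,  0.88, -0.98,  2.15,  1.15,  1.6 ,  1.49]))
(np.float64(0.0), array([ 0.03,  0.61, -1.09,  2.04,  0.99,  1.69,  1.79]))
(np.float64(0.0), array([ 0.81,  0.56, -0.94,  2.19,  1.52,  1.22,  2.2 ]))
(np.float64(0.0), array([ 0.67,  0.86, -0.79,  2.29,  1.8 ,  1.32,  1.84]))
```

```bash
cat > at.py <<'E'
import sys,subprocess,numpy as np
g=np.array(list(map(float,sys.argv[1:4])));yaw,tilt=map(float,sys.argv[4:6]);d=.012;t,y=np.radians([tilt,yaw])
x=g+d*np.array([-np.sin(t)*np.cos(y),-np.sin(t)*np.sin(y),np.cos(t)]); print('tcp',x.round(4))
sys.argv=['go',*x,yaw,tilt]; exec(open('go.py').read().split(';',1)[1])
E
python3 at.py .4665 -.016 .227 65 46
```

```text
tcp [ 0.4629 -0.0238  0.2353]Traceback (most recent call last):
  File "at.py", line 4, in <module>
    sys.argv=['go',*x,yaw,tilt]; exec(open('go.py').read().split(';',1)[1])
                                 ~~~~^^^^^^^^^^^^^^^^^^^^^^^^^^^^^^^^^^^^^^
  File "<string>", line 1
    from kin import *
IndentationError: unexpected indent
```

```bash
sed -i 's/exec(open.*$/exec(open("go.py").read())/' at.py; python3 at.py .4665 -.016 .227 65 46
```

```text
tcp [ 0.4629 -0.0238  0.2353]
turn [ 0.372 -0.36   0.399] shift [-0.0068 -0.3359 -0.0681] rows 8
```

>>> arm_command(
  deltas=[0.1, -0.1, 0.1, -0.005, -0.05, 0.01, 56, 0.15, -0.15, 0.16, -0.005, -0.1, 0.01, 56, 0.2, -0.2, 0.22, -0.005, -0.15, 0.01, 56, 0.26, -0.25, 0.28, -0.005, -0.2, 0.01, 56, 0.32, -0.31, 0.34, -0.006, -0.25, 0.01, 56, 0.372, -0.36, 0.4, -0.006, -0.3, 0, 56, 0.372, -0.36, 0.4, -0.006, -0.336, -0.03, 60, 0.372, -0.36, 0.4, -0.006, -0.336, -0.05, 60, 0.372, -0.36, 0.4, -0.006, -0.336, -0.05, 60, 0.372, -0.36, 0.4, -0.006, -0.336, -0.05, 60],
)

```text
clock: 20.45
position: [0.4618, 0.0315, 0.2681]
ee_rot: [-2.309, -1.314, -0.752]
force: [0.0, -0.1, 0.2]
width: 0.655
gripper_force: 0.0
```

```bash
python3 st.py; python3 at.py .4665 -.016 .077 65 46
python3 - <<'E'
from h import *
snap('wrist','w13'); c,im=load('w13')
# hub & shaft: report projections and measured shaft-tip / hub edges near them
print(proj(c,[[.4665,-.016,.161],[.4665,-.016,.086],[.4665,-.016,.064],[.4885,-.016,.086],[.4445,-.016,.086]]).round(1))
E
```

```text
pos [0.4618 0.0315 0.2681] rotvec [-2.309 -1.314 -0.752] q [ 0.98  0.23 -0.79  2.1  -0.68  0.84  0.13] t 20.45 yaw/tilt (60, 39) tilt 38.24 w 60.1 F [ 0.  -0.1  0.2] 0.0
tcp [ 0.4629 -0.0238  0.0853]
turn [ 0.06  -0.074  0.047] shift [ 0.001  -0.0553 -0.1828] rows 5
[[360.  330.1]
 [355.  325.5]
 [354.  324.6]
 [372.4 314.7]
 [337.3 336.6]]
```

>>> arm_command(
  deltas=[0, 0, 0, 0, 0, 0, 60, 0, 0, 0, 0, 0, 0, 60, 0, 0, 0, 0, 0, 0, 60, 0, 0, 0, 0, 0, 0, 60],
)

```text
clock: 20.9
position: [0.4618, 0.0333, 0.269]
ee_rot: [-2.311, -1.314, -0.748]
force: [-0.7, -0.2, -0.2]
width: 0.652
gripper_force: 0.0
```

```bash
python3 st.py; python3 at.py .4665 -.016 .207 65 46
```

```text
pos [0.4618 0.0333 0.269 ] rotvec [-2.311 -1.314 -0.748] q [ 0.98  0.23 -0.79  2.09 -0.67  0.84  0.12] t 20.9 yaw/tilt (60, 39) tilt 38.06 w 59.8 F [-0.7 -0.2 -0.2] 0.0
tcp [ 0.4629 -0.0238  0.2153]
turn [ 0.062 -0.076  0.048] shift [ 0.001  -0.0571 -0.0537] rows 3
```

>>> arm_command(
  deltas=[0.062, -0.076, 0.048, 0.001, -0.03, 0, 60, 0.062, -0.076, 0.048, 0.001, -0.057, -0.02, 60, 0.062, -0.076, 0.048, 0.001, -0.057, -0.054, 60, 0.062, -0.076, 0.048, 0.001, -0.057, -0.054, 60, 0.062, -0.076, 0.048, 0.001, -0.057, -0.054, 60, 0.062, -0.076, 0.048, 0.001, -0.057, -0.054, 60, 0.062, -0.076, 0.048, 0.001, -0.057, -0.054, 60],
)

```text
clock: 21.6
position: [0.4634, -0.0243, 0.2161]
ee_rot: [-2.159, -1.376, -0.917]
force: [-0.3, -0.1, -0.1]
width: 0.653
gripper_force: 0.0
```

```bash
python3 st.py; python3 at.py .4665 -.016 .077 65 46
python3 - <<'E'
from h import *
c,im=snap('wrist','w14')
P=proj(c,[[.4665,-.016,.161],[.4665,-.016,.13],[.4665,-.016,.086],[.4665,-.016,.064]]); print(P.round(1))
from h import cal
# edge test: rim circle of rotor (r=62, z=.064) and washer well (r=75,z=.075): brightness jump along radial pixel lines at the far side
g=cv2.cvtColor(im,cv2.COLOR_BGR2GRAY).astype(int)
for nm,z in (('deckwell .075',.075),('rim .064',.064),('hub .086',.086)):
  for a in (20,65,110):
    d=np.array([np.cos(np.radians(a)),np.sin(np.radians(a))]); rr=np.arange(10,90,2)/1000
    px=proj(c,[[.4665+r*d[0],-.016+r*d[1],z] for r in rr]).round().astype(int)
    print(nm,a,[(int(g[y,x]) if 0<=x<640 and 0<=y<400 else -1) for x,y in px])
E
```

```text
pos [ 0.4634 -0.0243  0.2161] rotvec [-2.159 -1.376 -0.917] q [ 1.12  0.43 -0.78  2.12 -0.73  0.8   0.5 ] t 21.6 yaw/tilt (66, 45) tilt 46.0 w 59.9 F [-0.3 -0.1 -0.1] 0.0
tcp [ 0.4629 -0.0238  0.0853]
turn [ 0.     0.001 -0.   ] shift [-0.0006  0.0005 -0.1308] rows 4
[[318.2 272.9]
 [318.2 282.8]
 [318.3 293.4]
 [318.3 297.7]]
deckwell .075 20 [76, 76, 76, 75, 74, 72, 71, 67, 68, 55, 75, 137, 212, 216, 216, 215, 214, 212, 212, 205, 129, 127, 160, 146, 117, 109, 81, 76, 78, 75, 98, 117, 73, 16, 18, 18, 16, 17, 81, 137]
deckwell .075 65 [76, 75, 73, 70, 67, 57, 102, 157, 160, 125, 162, 204, 214, 214, 217, 218, 214, 213, 216, 211, 132, 107, 187, 211, 152, 104, 76, 72, 71, 70, 71, 87, 76, 24, 23, 121, 194, 199, 199, 197]
deckwell .075 110 [74, 75, 77, 76, 74, 74, 71, 68, 67, 56, 80, 141, 217, 219, 218, 220, 216, 218, 216, 215, 196, 129, 89, 142, 142, 128, 101, 66, 64, 66, 67, 64, 54, 30, 8, 17, 19, 65, 125, 154]
rim .064 20 [71, 76, 75, 78, 78, 77, 73, 71, 69, 68, 67, 55, 77, 137, 212, 215, 214, 214, 212, 214, 213, 160, 115, 123, 148, 122, 116, 103, 84, 77, 79, 77, 93, 109, 58, 19, 13, 1
[... 275 characters left out ...]
, 214, 216, 212, 213, 213, 212, 209, 211, 195, 98, 94, 127, 130, 124, 110, 70, 62, 64, 65, 56, 22, 11, 9, 15, 20, 35]
hub .086 20 [76, 78, 76, 74, 70, 69, 68, 57, 76, 135, 212, 217, 215, 216, 215, 212, 214, 202, 148, 122, 197, 187, 122, 113, 87, 74, 77, 78, 99, 116, 75, 22, 44, 56, 12, 20, 60, 116, 150, 183]
hub .086 65 [75, 73, 70, 63, 67, 139, 162, 148, 118, 204, 214, 214, 217, 218, 219, 214, 214, 211, 132, 107, 187, 191, 152, 104, 76, 72, 73, 70, 71, 95, 43, 24, 59, 174, 194, 199, 197, 196, 196, 197]
hub .086 110 [77, 79, 77, 73, 72, 68, 67, 56, 80, 141, 218, 222, 221, 219, 220, 220, 217, 218, 216, 153, 89, 123, 201, 140, 110, 66, 68, 64, 65, 66, 90, 45, 14, 11, 17, 41, 104, 148, 140, 85]
```

The image profiles put the well's edge at equal radii in three directions, so the rotor axis at (0.4665, -0.016) holds. Descending with the tilted tool.

>>> arm_command(
  deltas=[0, 0, 0, -0.0005, 0.0005, -0.03, 60, 0, 0, 0, -0.0005, 0.0005, -0.06, 60, 0, 0, 0, -0.0005, 0.0005, -0.085, 60, 0, 0, 0, -0.0005, 0.0005, -0.1, 60, 0, 0, 0, -0.0005, 0.0005, -0.1, 60, 0, 0, 0, -0.0005, 0.0005, -0.1, 60],
)

```text
clock: 22.25
position: [0.4627, -0.0244, 0.1156]
ee_rot: [-2.159, -1.373, -0.917]
force: [0.9, -0.6, -0.3]
width: 0.658
gripper_force: 0.0
```

```bash
python3 st.py; python3 at.py .4665 -.016 .077 65 46
```

```text
pos [ 0.4627 -0.0244  0.1156] rotvec [-2.159 -1.373 -0.917] q [ 1.08  0.65 -0.77  2.2  -0.74  0.56  0.64] t 22.25 yaw/tilt (66, 45) tilt 46.08 w 60.4 F [ 0.9 -0.6 -0.3] 0.0
tcp [ 0.4629 -0.0238  0.0853]
turn [-0.001 -0.     0.001] shift [ 0.0001  0.0006 -0.0302] rows 2
```

>>> arm_command(
  deltas=[0, 0, 0, 0, 0.0005, -0.012, 60, 0, 0, 0, 0, 0.0005, -0.022, 60, 0, 0, 0, 0, 0.0005, -0.029, 60, 0, 0, 0, 0, 0.0005, -0.029, 60, 0, 0, 0, 0, 0.0005, -0.029, 60],
)

```text
clock: 22.75
position: [0.4623, -0.0239, 0.0857]
ee_rot: [-2.159, -1.372, -0.917]
force: [0.5, 0.1, -0.4]
width: 0.653
gripper_force: 0.0
```

```bash
python3 st.py
```

```text
pos [ 0.4623 -0.0239  0.0857] rotvec [-2.159 -1.372 -0.917] q [ 1.07  0.72 -0.77  2.21 -0.75  0.49  0.69] t 22.75 yaw/tilt (66, 45) tilt 46.09 w 59.9 F [ 0.5  0.1 -0.4] 0.0
```

>>> arm_command(
  deltas=[0, 0, 0, 0, 0, 0, 25, 0, 0, 0, 0, 0, 0, 25, 0, 0, 0, 0, 0, 0, 25, 0, 0, 0, 0, 0, 0, 25, 0, 0, 0, 0, 0, 0, 25, 0, 0, 0, 0, 0, 0.005, 25, 0, 0, 0, 0, 0, 0.01, 25, 0, 0, 0, 0, 0, 0.01, 25],
  force=50,
)

```text
clock: 23.55
position: [0.4627, -0.0246, 0.0962]
ee_rot: [-2.16, -1.373, -0.917]
force: [0.7, -1.0, -4.0]
width: 0.468
gripper_force: 50.0
```

```bash
python3 st.py
```

```text
pos [ 0.4627 -0.0246  0.0962] rotvec [-2.16  -1.373 -0.917] q [ 1.07  0.69 -0.77  2.21 -0.75  0.51  0.67] t 23.55 yaw/tilt (66, 45) tilt 46.01 w 43.0 F [ 0.7 -1.  -4. ] 49.9917905498296
```

The rotor is held: opening 43 mm, about 3.5 N of weight. Lifting straight off the shaft.

>>> arm_command(
  deltas=[0, 0, 0, 0, 0, 0.02, 25, 0, 0, 0, 0, 0, 0.045, 25, 0, 0, 0, 0, 0, 0.07, 25, 0, 0, 0, 0, 0, 0.095, 25, 0, 0, 0, 0, 0, 0.12, 25, 0, 0, 0, 0, 0, 0.135, 25, 0, 0, 0, 0, 0, 0.135, 25, 0, 0, 0, 0, 0, 0.135, 25],
)

```text
clock: 24.35
position: [0.462, -0.0243, 0.2301]
ee_rot: [-2.16, -1.373, -0.916]
force: [0.1, -0.2, -5.2]
width: 0.468
gripper_force: 50.0
```

```bash
python3 st.py; python3 at.py .477 -.402 .21 18 46
python3 - <<'E'
from h import *
c,im=snap('scene','s15'); w,iw=snap('wrist','w15')
p=sensors.observe()['position']; print('rotor expected',proj(c,[[.4665,-.016,p[2]-.0397+.018]]).round(1)); print(blob(im,(345,180),60,lambda h,s,v:(s<40)&(v>120)))
E
```

```text
pos [ 0.462  -0.0243  0.2301] rotvec [-2.16  -1.373 -0.916] q [ 1.12  0.41 -0.78  2.11 -0.73  0.83  0.48] t 24.35 yaw/tilt (66, 45) tilt 45.99 w 43.0 F [ 0.1 -0.2 -5.2] 49.9912373162806
tcp [ 0.4688 -0.4047  0.2183]
turn [-0.    -0.    -0.521] shift [ 0.0067 -0.3804 -0.0118] rows 9
rotor expected [[344.4 178.5]]
(array([342.80300903, 181.98771667]), array([108.7, 119.3]))
```

>>> arm_command(
  deltas=[0, 0, -0.02, 0, -0.025, 0, 25, 0, 0, -0.06, 0, -0.055, 0, 25, 0, 0, -0.11, 0.001, -0.09, 0, 25, 0, 0, -0.16, 0.001, -0.125, 0, 25, 0, 0, -0.21, 0.002, -0.16, 0, 25, 0, 0, -0.26, 0.003, -0.195, 0, 25, 0, 0, -0.31, 0.004, -0.23, 0, 25, 0, 0, -0.36, 0.005, -0.265, 0, 25, 0, 0, -0.41, 0.006, -0.3, 0, 25, 0, 0, -0.46, 0.0065, -0.335, 0, 25, 0, 0, -0.5, 0.0065, -0.365, 0, 25, 0, 0, -0.521, 0.0065, -0.38, 0, 25, 0, 0, -0.521, 0.0065, -0.38, 0, 25, 0, 0, -0.521, 0.0065, -0.38, 0, 25],
)

```text
clock: 25.85
position: [0.4692, -0.4026, 0.2306]
ee_rot: [-2.746, -0.438, -1.167]
force: [0.4, -0.2, -4.3]
width: 0.473
gripper_force: 50.0
```

```bash
python3 st.py; python3 at.py .477 -.402 .1 18 46
python3 - <<'E'
from h import *
c,im=snap('scene','s16'); w,iw=snap('wrist','w16')
p=sensors.observe()['position']; print('rotor rim expected',proj(c,[[.477,-.402,p[2]-.0397+.018]]).round(1)); print(blob(im,tuple(int(v) for v in proj(c,[[.477,-.402,.2]])[0]),32,lambda h,s,v:(s<50)&(v>90)))
# blue-vs-nonblue profile toward the box face: its edge in the wrist view at several heights
E
```

```text
pos [ 0.4692 -0.4026  0.2306] rotvec [-2.746 -0.438 -1.167] q [ 1.41  0.48 -0.51  1.9  -0.85  0.75  0.34] t 25.85 yaw/tilt (18, 45) tilt 46.08 w 43.4 F [ 0.4 -0.2 -4.3] 49.99154490418732
tcp [ 0.4688 -0.4047  0.1083]
turn [-0.002  0.    -0.002] shift [-0.0005 -0.002  -0.1223] rows 4
rotor rim expected [[402.3 110.7]]
(array([402.48876953, 112.18501282]), array([61.1, 63.8]))
```

The scene mask puts the rotor rim where I expect it, level above the basin. Lowering.

>>> arm_command(
  deltas=[0, 0, 0, 0, -0.002, -0.03, 25, 0, 0, 0, 0, -0.002, -0.065, 25, 0, 0, 0, 0, -0.002, -0.1, 25, 0, 0, 0, 0, -0.002, -0.13, 25, 0, 0, 0, 0, -0.002, -0.14, 25, 0, 0, 0, 0, -0.002, -0.14, 25, 0, 0, 0, 0, -0.002, -0.14, 25],
)

```text
clock: 26.65
position: [0.4697, -0.4063, 0.0922]
ee_rot: [-2.748, -0.436, -1.17]
force: [0.6, 0.1, -4.2]
width: 0.471
gripper_force: 50.0
```

```bash
python3 st.py; python3 at.py .4765 -.4025 .038 18 46
```

```text
pos [ 0.4697 -0.4063  0.0922] rotvec [-2.748 -0.436 -1.17 ] q [ 1.45  0.73 -0.58  1.98 -0.94  0.5   0.61] t 26.65 yaw/tilt (18, 45) tilt 46.12 w 43.2 F [ 0.6  0.1 -4.2] 49.99175291508436
tcp [ 0.4683 -0.4052  0.0463]
turn [-0.     0.001 -0.001] shift [-0.0014  0.0011 -0.0458] rows 2
```

>>> arm_command(
  deltas=[0, 0, 0, -0.001, 0.001, -0.015, 25, 0, 0, 0, -0.001, 0.001, -0.028, 25, 0, 0, 0, -0.001, 0.001, -0.037, 25, 0, 0, 0, -0.001, 0.001, -0.042, 25, 0, 0, 0, -0.001, 0.001, -0.044, 25, 0, 0, 0, -0.001, 0.001, -0.044, 25, 0, 0, 0, -0.001, 0.001, -0.044, 25],
)

```text
clock: 27.35
position: [0.4681, -0.4052, 0.0471]
ee_rot: [-2.749, -0.436, -1.169]
force: [-0.6, -0.3, -4.5]
width: 0.471
gripper_force: 50.0
```

```bash
python3 st.py
```

```text
pos [ 0.4681 -0.4052  0.0471] rotvec [-2.749 -0.436 -1.169] q [ 1.47  0.83 -0.62  1.99 -0.97  0.42  0.7 ] t 27.35 yaw/tilt (18, 45) tilt 46.07 w 43.2 F [-0.6 -0.3 -4.5] 49.99152070842683
```

Slightly lower until contact, then release.

>>> arm_command(
  deltas=[0, 0, 0, 0, 0, -0.001, 25, 0, 0, 0, 0, 0, -0.002, 25, 0, 0, 0, 0, 0, -0.002, 25, 0, 0, 0, 0, 0, -0.002, 25],
)

```text
clock: 27.75
position: [0.4684, -0.4053, 0.0459]
ee_rot: [-2.748, -0.436, -1.17]
force: [-4.5, -0.7, 3.8]
width: 0.469
gripper_force: 50.0
```

```bash
python3 st.py
```

```text
pos [ 0.4684 -0.4053  0.0459] rotvec [-2.748 -0.436 -1.17 ] q [ 1.47  0.83 -0.62  1.99 -0.97  0.42  0.7 ] t 27.75 yaw/tilt (18, 45) tilt 46.13 w 43.0 F [-4.5 -0.7  3.8] 49.999856762588024
```

>>> arm_command(
  deltas=[0, 0, 0, 0, 0, 0, 58, 0, 0, 0, 0, 0, 0, 58, 0, 0, 0, 0, 0, 0, 58, 0, 0, 0, 0, 0, 0, 58, 0, 0, 0, 0, 0, 0.02, 58, 0, 0, 0, 0, 0, 0.06, 58, 0, 0, 0, 0, 0, 0.1, 58, 0, 0, 0, 0, 0, 0.15, 58, 0, 0, 0, -0.01, 0.03, 0.2, 58, 0, 0, 0, -0.03, 0.07, 0.23, 58, 0, 0, 0, -0.03, 0.1, 0.23, 58, 0, 0, 0, -0.03, 0.1, 0.23, 58],
)

```text
clock: 28.95
position: [0.4375, -0.2995, 0.2758]
ee_rot: [-2.747, -0.444, -1.166]
force: [-0.0, -0.2, -0.7]
width: 0.63
gripper_force: 0.0
```

```bash
python3 st.py
python3 - <<'E'
from h import *
S=cal('scene');s0=cv2.imread('pics/scene0.png'); c,im=snap('scene','s20'); w,iw=snap('wrist','w20')
g=lambda a:cv2.cvtColor(a,cv2.COLOR_BGR2GRAY)
# rotor rim/hub in wrist view, expected vs bore
P=proj(w,[[.4765,-.4025,.046],[.4755,-.4043,.031],[.4765,-.4025,.024]]); print('proj hub, basin rim, rotor rim',P.round(1))
for nm,z,cx,cy in (('rotor',.024,.4765,-.4025),('hub',.046,.4765,-.4025),):
  for a in (0,90,180,270):
    d=np.array([np.cos(np.radians(a)),np.sin(np.radians(a))]); px=proj(w,[[cx+r*d[0],cy+r*d[1],z] for r in np.arange(0,90,3)/1000]).round().astype(int)
    print(nm,a,[(int(g(iw)[y,x]) if 0<=x<640 and 0<=y<400 else -1) for x,y in px])
for n,p,r in (('bottle',(261,235),24),('knob',(296,276),16),('distr',(371,178),16),('holder',(246,305),30)):
    a=s0[p[1]-r:p[1]+r,p[0]-r:p[0]+r];b=im[p[1]-r:p[1]+r,p[0]-r:p[0]+r]
    print(n,'mean diff',cv2.absdiff(a,b).mean().round(1))
print('distr',blob(im,(371,176),18,light),'holder',blob(im,(244,305),40,lambda h,s,v:(h>12)&(h<35)&(s>120)&(v>70)),proj(S,[[.5095,.4123,.045]]).round(1))
E
```

```text
pos [ 0.4375 -0.2995  0.2758] rotvec [-2.747 -0.444 -1.166] q [ 1.45  0.27 -0.58  2.09 -0.95  0.77  0.35] t 28.95 yaw/tilt (18, 45) tilt 45.99 w 57.9 F [-0.  -0.2 -0.7] 0.0
proj hub, basin rim, rotor rim [[405.1 311.8]
 [403.3 314.7]
 [400.7 314.2]]
rotor 0 [82, 84, 83, 83, 81, 82, 79, 55, 64, 66, 69, 75, 78, 77, 77, 72, 70, 66, 55, 57, 82, 68, 71, 56, 91, 119, 71, 87, 105, 48]
rotor 90 [82, 84, 86, 82, 85, 85, 56, 26, 25, 67, 134, 212, 213, 147, 91, 93, 94, 91, 90, 73, 49, 51, 54, 61, 64, 64, 65, 68, 68, 61]
rotor 180 [82, 83, 81, 81, 82, 85, 102, 60, 56, 27, 20, 26, 23, 22, 26, 23, 24, 26, 26, 23, 22, 32, 88, 152, 149, 151, 152, 152, 151, 151]
rotor 270 [82, 83, 42, 15, 19, 14, 15, 12, 14, 20, 75, 99, 103, 105, 104, 105, 103, 102, 100, 99, 96, 96, 89, 101, 99, 87, 63, 34, 28, 23]
hub 0 [58, 37, 39, 48, 30, 33, 55, 66, 69, 73, 80, 77, 77, 72, 68, 67, 58, 51, 55, 56, 57, 48, 38, 15, 15, 15, 14, 17, 20, 28]
hub 90 [58, 82, 83, 84, 84, 83, 82, 73, 33, 29, 23, 108, 153, 139, 89, 78, 61, 56, 55, 63, 65, 65, 65, 67, 69, 71, 69, 73, 75, 77]
hub 180 [58, 50, 65, 63, 75, 67, 93, 103, 66, 39, 24, 24, 24, 25, 22, 26, 22, 22, 21, 22, 30, 32, 52, 142, 153, 153, 152, 151, 150, 153]
hub 270 [58, 16, 16, 18, 11, 16, 14, 13, 12, 15, 23, 51, 82, 82, 98, 105, 104, 105, 102, 103, 104, 104, 103, 93, 75, 60, 55, 50, 39, 28]
bottle mean diff 4.3
knob mean diff 27.9
distr mean diff 37.1
holder mean diff 26.3
distr (array([371.21221924, 179.10174561]), array([18.1, 20.7])) holder (array([242.996521  , 314.67660522]), array([39.6, 41.6])) [[240.3 310.6]]
```

```bash
python3 go.py .43 -.33 .36 0 0
```

```text
turn [-0.08   0.507 -0.19 ] shift [-0.0078 -0.0254  0.085 ] rows 7
```

>>> arm_command(
  deltas=[-0.08, 0.507, -0.19, -0.008, -0.025, 0.085, 58, -0.08, 0.507, -0.19, -0.008, -0.025, 0.085, 58, -0.08, 0.507, -0.19, -0.008, -0.025, 0.085, 58, -0.08, 0.507, -0.19, -0.008, -0.025, 0.085, 58, -0.08, 0.507, -0.19, -0.008, -0.025, 0.085, 58, -0.08, 0.507, -0.19, -0.008, -0.025, 0.085, 58, -0.08, 0.507, -0.19, -0.008, -0.025, 0.085, 58, -0.08, 0.507, -0.19, -0.008, -0.025, 0.085, 58, -0.08, 0.507, -0.19, -0.008, -0.025, 0.085, 58, -0.08, 0.507, -0.19, -0.008, -0.025, 0.085, 58],
)

```text
clock: 30.05
position: [0.429, -0.3313, 0.359]
ee_rot: [-3.139, 0.005, -0.002]
force: [0.1, 0.6, -0.9]
width: 0.63
gripper_force: 0.0
```

```bash
python3 st.py
python3 - <<'E'
from h import *
c,im=snap('wrist','w21'); g=cv2.cvtColor(im,cv2.COLOR_BGR2GRAY)
ctr=proj(c,[[.4765,-.4025,.024],[.4765,-.4025,.046],[.4755,-.4043,.031]]); print(ctr.round(1))
x,y=ctr[0].round().astype(int); roi=cv2.resize(g[y-70:y+70,x-70:x+70],None,fx=3,fy=3,interpolation=cv2.INTER_CUBIC)
e=cv2.Canny(cv2.GaussianBlur(roi,(7,7),0),40,100)
for q in cv2.findContours(e,cv2.RETR_LIST,cv2.CHAIN_APPROX_NONE)[0]:
    if len(q)>90:
        el=cv2.fitEllipse(q); cx,cy=el[0][0]/3+x-70,el[0][1]/3+y-70
        if max(el[1])<450 and min(el[1])>30: print(len(q),(round(cx,1),round(cy,1)),np.round(np.array(el[1])/3,1))
k=288.7/0.47; print('expected dia px rim124,hub44,bore22,basin159',[round(288.7*d/(c and (-c[1].T@c[2])[2]-z),1) for d,z in ((.124,.024),(.044,.046),(.022,.046),(.159,.031))])
E
```

```text
pos [ 0.429  -0.3313  0.359 ] rotvec [-3.139e+00  5.000e-03 -2.000e-03] q [ 0.88  0.26 -0.41  1.57  0.1   1.34 -1.12] t 30.05 yaw/tilt (0, 0) tilt 0.15 w 57.8 F [ 0.1  0.6 -0.9] 0.0
[[363.8 131.4]
 [365.9 132.4]
 [365.6 132.3]]
675 (np.float64(363.4), np.float64(129.4)) [72.3 75.8]
705 (np.float64(363.1), np.float64(129.3)) [68.8 72.3]
574 (np.float64(378.5), np.float64(148.6)) [38.6 40.4]
132 (np.float64(373.8), np.float64(99.4)) [10.8 33.1]
1165 (np.float64(361.2), np.float64(130.3)) [82.2 90.1]
2340 (np.float64(361.9), np.float64(130.5)) [ 96.  101.3]
expected dia px rim124,hub44,bore22,basin159 [np.float64(75.8), np.float64(28.2), np.float64(14.1), np.float64(98.6)]
```

The rotor's rim fits an ellipse at (363,129), 72×76 px. That is the size and ratio of a level rotor, centred in the basin at (362,130). Everything is placed and the robot is clear, so I'm handing in.

```bash
python3 -c "
from cell import arm; print(arm.sign_off())"
```

```text
the job is handed in; nothing more can be done
None
```

The stack is apart, taken from the top down, and handed in at about 30 s: the knob is in the dish, the distributor on the pin, the holder in the grid and the rotor flat in the basin, all upright, and the wash bottle has not moved.

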